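Close up a bench filter pot

TASK

Put the filter pot on the blue base back together: lower the shorter of the two filter elements into its bore, stem up, until it bottoms out, then lay the square cover in the recess with its skirt down and boss up so that the flange is fully home. Let go of each part only once it is down (do not drop them in), then swing the bar over the cover until it is against its catch. Leave the longer element standing where it is.

Things in the scene. Friction and masses are not known exactly. Their poses are not given: they have to be found in the camera images.
- pot: The filter pot, fixed: blue base plate 170 x 200 x 14 mm, round barrel 68 mm across, square aluminium head 110 x 110 mm, its rim 139 mm above the bench. Origin: centre of its underside, on the bench; z up. y runs along the closed bar, from the pivot post (at y = -80 mm) to the catch post (y = +84 mm, 22 mm wide, 208 mm high).
- pocket (a point): Centre of the floor of the square recess in the pot's head, 129 mm above the bench. The recess is 82 x 82 mm, its sides along pot x and y, 10 mm deep, open on top. Axes as the pot's.
- bore_floor (a point): Centre of the bottom of the round blind bore, 20 mm above the bench. The bore is 52 mm across and opens in the middle of the recess floor, 109 mm above this point.
- cover: Loose aluminium cover, about 0.32 kg: square flange 76 x 76 x 10 mm, skirt on one side, boss on the other. Origin: centre of the flange face that carries the skirt; z along its axis from skirt to boss, x and y along the flange's sides. Lies at first on a flange edge and the skirt's end: origin 36 mm up, z axis 21 degrees above level and roughly away from the robot, x axis mostly up, y level.
- cover_boss (a point): Centre of the end face of the cover's square boss, on the axis 54 mm from the cover's origin. The boss is 34 x 34 mm, 44 mm long, its sides parallel to the flange's. When the cover is home the boss stands upright, in any of the four square positions, its end 183 mm above the bench.
- cover_rim (a point): Centre of the open rim of the cover's round skirt, on the axis 42 mm from the cover's origin. Skirt 44 mm across outside, 32 mm inside. The cover is hollow, at least 26 mm across, to 46 mm beyond its origin, to clear the element's stem. When it is home the skirt ends 3 mm above the mesh of the short element.
- element: The shorter filter element, about 0.22 kg, standing loose on the bench: dark mesh cylinder 44 mm across, 64 mm high, its foot tapered to 36 mm over the last 6 mm; on it a steel stem 12 mm across, 86 mm long. Origin: centre of its underside, z up the stem.
- element_top (a point): Upper end of the short element's stem, 150 mm above the element's origin. With the element on the bottom of the bore it stands 31 mm above the pot's rim, and the dark band on the stem is level with the rim.
- long_element: The longer filter element, which belongs to another pot: same form, but its mesh cylinder is 104 mm high, 190 mm with the stem. Origin: centre of its underside. It stays where it stands.
- bar (a joint): Angle of the closing bar about its pivot post, rad: 0 closed, along pot y over the cover and against the catch (a stop); grows as it opens clockwise seen from above, its end swinging towards pot +x, up to 2. Steel bar 26 x 180 x 14 mm, underside 186 mm above the bench, 3 mm above the boss of a seated cover. Stays where it is left; about 0.2 N m turns it.
- bar_pin (a point): Grip point on the bar's upright black pin (16 mm across, from 200 to 255 mm above the bench): on its axis, 235 mm above the bench, 125 mm from the pivot axis.
- bar_pivot (a point): Point on the bar's pivot axis, 235 mm above the bench, at pot x = 0, y = -80 mm.
Not all that is in view belongs to the job. Of the things that look like the cover, take the one that is farthest to the robot's right at the start.

How it is judged:
By the outcome, as a careful person would: the job done as asked, in the order asked, and still so for the second after the job is handed in, with the robot touching nothing.
It also fails if it takes over 64 s, if anything falls off the work surface, if the arm or the gripper's body presses on something with over 40 N, if the wrist force passes 120 N, or if a joint passes its speed limit or range.

ROBOT

A 6-joint arm with a two-finger parallel gripper is mounted at the origin on the work surface. World frame = base frame: x ahead of the robot, y to its left, z up, the work surface at z = 0. Lengths are in mm, angles in rad, forces in N, time in s.
With the tool pointing down it reaches from about 350 to 875 mm from the base axis. Payload 4.2 kg.
Tool frame: the origin (TCP) lies at the very end of the fingers, on their centre line; the grasp point (between the pads) lies 19 mm behind it; z points along the fingers, y is the direction in which the jaws open and shut (so a half turn about z gives the same grasp; the last joint's range is limited). The gripper opens to 85 mm and grips with 20 to 120 N. Pads are 22 mm wide; open, the fingers measure 114 mm over their backs; the gripper's body (76 mm by 85 mm) begins 54 mm behind the grasp point. The pads swing forward as they close: fully open they stand 13 mm farther back than shut.
Start: joints at [-0.874, 0.385, 0.008, 0, -1.194, -0.259], TCP at [264.979, -566.026, 231.312] pointing down, gripper open.
Joint ranges: [-3.14, 3.14], [-1.21, 2.06], [-1.07, 1.41], [-3.16, 2.05], [-2.99, -0.16], [-3.1, 3.1]. Speed limits (rad/s): [2.79, 2.79, 3.14, 3.14, 3.14, 3.14].

INTERFACE

Orientations are given as a unit quaternion [x, y, z, w].
In Python, from bench import read_state, get_image, camera_params, job_done gives the robot as it stands.
- The arm moves only by the tool send_rows, never from a script. Its arguments are lists of equal length, an entry for each row: "translation": the shift along the tool's x, y, z in m, a list of three; "yaw": the turn about the tool's z in degrees; "fingers": the closure in counts, from 0 (fully open) to 255 (shut). A call has 1 to 12 rows; each row is the pose to reach, as a shift and turn from the pose measured when the call began, along the tool's axes at that moment; what a row does not reach only later rows make up. A row lasts 1/10 s, in which the tool goes at most 50 mm and 8.59 degrees, less where a joint would pass 70% of its speed; a pose out of reach is approached as far as the arm can. A call with a gripper value outside its range is refused whole. The fingers move at their own pace and stop on an object; the grip force is fixed at half the most. Time passes only in rows, so rows that repeat a pose let the fingers close. It gives the time, the measured TCP pose, the force and the opening at its end, in the units of the state.
- read_state(): the state, without advancing time (a new reading comes with each control period).
- get_image(name): name is "side" or "top" or "wrist"; returns the picture (420x560x3 uint8, blue, green, red); there is no depth.
- camera_params(name): a dict with "mtx" (3x3 intrinsics, pixels), "k1" (the pictures are not rectified: a ray, as slopes to the right and down, at radius r is drawn at 1 + k1 r^2 times it, then the intrinsics apply), "rvec" (rotation vector, rad) and "tvec" (3), from world to camera coordinates, as OpenCV has them; the wrist camera has in their place "tool_from_camera" (4x4, takes a point from camera to tool coordinates, whose origin is the TCP and whose axes are the flange's). Camera axes: x right, y down, z forward; pixel columns grow to the right and rows downward; lengths in mm; the calibration is good to about 2 mm. A picture is of the moment at which its call begins: read the wrist's pose just before it. camera_params takes no time and is no camera call.
- job_done(): hands the job in, once; it reports no verdict.
The state is a dict: "clock": time; "joints": joint angles; "joint_vel": joint speeds; "joint_efforts": joint torques, N m; "position": TCP position; "ee_rot": TCP orientation; "contact_force": force on the tool from outside, world axes, zero at the start; "wrist_torque": the same for the moment, N m; "gripper_width": finger opening in mm.
Only numpy, scipy, OpenCV 4.12 (cv2) and the standard library are available. Lean on these libraries where they do the work, as an engineer would, in place of code of your own. Each camera call takes 0.05 s, during which the arm holds its last target.

## Working session

There is one attempt and no reset: what is moved stays moved. The work goes in short steps, Python scripts to look and compute and a tool call to move; the robot and the scene stay as the last step left them, time stands still between calls to the robot, and variables do not carry over. Pictures are saved under pics/ and viewed, and the job is handed in when it is done.

Besides the shell and the picture viewer there is one more tool, called after "Call:" as name(argument=value, ...), one argument or row to a line, values as JSON. send_rows: Moves the arm, as the interface text tells. Its arguments: {"type":"object","properties":{"translation":{"type":"array","items":{"type":"array","items":{"type":"number"}}},"yaw":{"type":"array","items":{"type":"number"}},"fingers":{"type":"array","items":{"type":"number"}}},"required":["translation","yaw","fingers"]}

```bash
ls; mkdir -p pics
python3 - <<'E'
from bench import *
import cv2
print(read_state())
for n in ["side","top","wrist"]:
    print(n,camera_params(n))
    cv2.imwrite(f"pics/{n}0.png",get_image(n))
E
```

```text
pics
{'clock': 0.0, 'joints': array([-8.74414869e-01,  3.85566760e-01,  6.63615152e-03, -5.09341837e-04,
       -1.19399894e+00, -2.58617060e-01]), 'joint_vel': array([ 0.00116051, -0.0012667 ,  0.00074232, -0.00016517,  0.00130504,
       -0.00056153]), 'joint_efforts': array([ 7.45134439e-04, -3.92290950e+01,  1.88407838e+01,  4.18637350e+00,
       -4.63003802e-03,  1.39688911e-06]), 'position': array([ 264.73164305, -565.52350309,  230.21792991]), 'ee_rot': array([-2.17046782e-01,  9.76160592e-01,  1.05608620e-03, -2.79941782e-04]), 'contact_force': array([ 0.09540907,  0.13660665, -0.40957223]), 'wrist_torque': array([ 0.02698676, -0.04352601,  0.01269702]), 'gripper_width': 85.40793357702353}
side {'mtx': array([[517.44043872,   0.        , 281.1431111 ],
       [  0.        , 517.44043872, 209.40644781],
       [  0.        ,   0.        ,   1.        ]]), 'k1': 0.03547696065906295, 'rvec': array([ 0.65934505, -2.71524978,  1.01231756]), 'tvec': array([ 426.36076618,  245.22309276, 1305.99977664])}
top {'mtx': array([[464.84717665,   0.        , 277.66711736],
       [  0.        , 464.84717665, 206.83848447],
       [  0.        ,   0.        ,   1.        ]]), 'k1': -0.12971380701342858, 'rvec': array([ 2.17556702, -2.12795645,  0.17657885]), 'tvec': array([  -6.10600147,  470.3706509 , 1315.3396396 ])}
wrist {'mtx': array([[356.7204645 ,   0.        , 271.06780872],
       [  0.        , 356.7204645 , 206.25250535],
       [  0.        ,   0.        ,   1.        ]]), 'k1': -0.08823300817575784, 'tool_from_camera': array([[ 5.11190378e-04, -9.53457345e-01, -3.01527495e-01,
         7.68983613e+01],
       [ 9.99999869e-01,  4.83294106e-04,  1.67115760e-04,
        -1.47460015e+00],
       [-1.36112875e-05, -3.01527541e-01,  9.53457467e-01,
        -1.41563767e+02],
       [ 0.00000000e+00,  0.00000000e+00,  0.00000000e+00,
         1.00000000e+00]])}
```

View pics/side0.png

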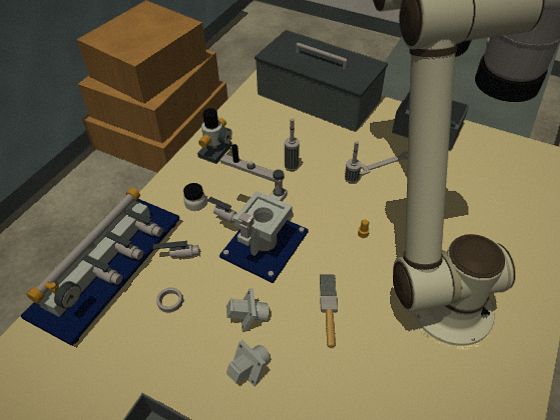

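View pics/top0.png

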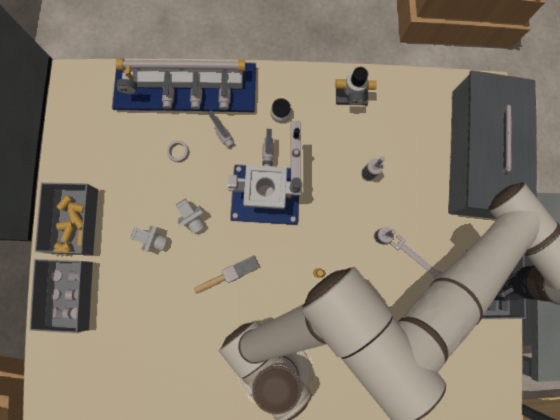

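View pics/wrist0.png

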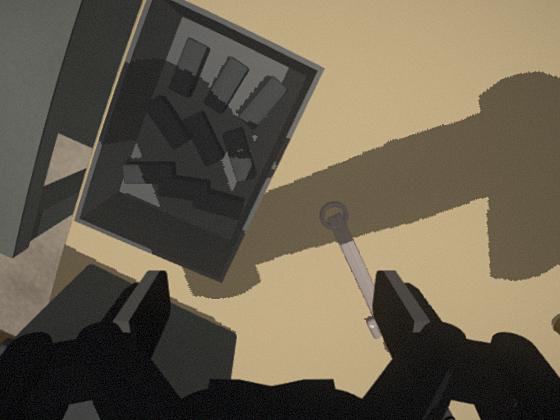

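```bash
cat > h.py <<'E'
import numpy as np, cv2
from scipy.spatial.transform import Rotation as R
from bench import *
def cam(n, st=None):
    p=camera_params(n); K=p["mtx"]; k=p["k1"]
    if n=="wrist":
        st=st or read_state()
        T=np.eye(4); T[:3,:3]=R.from_quat(st["ee_rot"]).as_matrix(); T[:3,3]=st["position"]
        C=T@p["tool_from_camera"]; Rw=C[:3,:3].T; t=-Rw@C[:3,3]
    else:
        Rw=cv2.Rodrigues(p["rvec"])[0]; t=p["tvec"]
    return K,k,Rw,t
def proj(c,P):
    K,k,Rw,t=c; P=np.atleast_2d(P).astype(float)
    return cv2.projectPoints(P,cv2.Rodrigues(Rw)[0],np.array(t,float),K,np.array([k,0,0,0.]))[0][:,0]
def ray(c,px):
    K,k,Rw,t=c
    u=cv2.undistortPoints(np.array([[px]],float),K,np.array([k,0,0,0.]))[0,0]
    d=Rw.T@np.array([u[0],u[1],1]); return -Rw.T@t, d/np.linalg.norm(d)
def onz(c,px,z):
    o,d=ray(c,px); return o+d*(z-o[2])/d[2]
def tri(cs,pxs):
    A=np.zeros((3,3));b=np.zeros(3); rs=[]
    for c,p in zip(cs,pxs):
        o,d=ray(c,p); M=np.eye(3)-np.outer(d,d); A+=M;b+=M@o; rs.append((o,d))
    X=np.linalg.solve(A,b)
    return X,[np.linalg.norm((np.eye(3)-np.outer(d,d))@(X-o)) for o,d in rs]
def crop(img,x0,y0,w,h,s,fn):
    cv2.imwrite(fn,cv2.resize(img[y0:y0+h,x0:x0+w],None,fx=s,fy=s,interpolation=cv2.INTER_CUBIC))
def shift(target,st=None):
    "tool-axes shift (m) from measured pose to a world TCP target, plus tool angle info"
    st=st or read_state(); M=R.from_quat(st["ee_rot"]).as_matrix()
    return M.T@(np.array(target)-st["position"])/1000
def heading(st=None):
    "world angle (deg) of tool y axis (jaw direction)"
    st=st or read_state(); M=R.from_quat(st["ee_rot"]).as_matrix()
    return np.degrees(np.arctan2(M[1,1],M[0,1]))
E
python3 - <<'E'
from h import *
s=cv2.imread("pics/side0.png");t=cv2.imread("pics/top0.png")
crop(t,115,110,200,150,4,"pics/t_a.png")
crop(s,170,100,200,150,4,"pics/s_a.png")
crop(s,180,180,200,150,4,"pics/s_c.png")
crop(s,200,270,120,130,4.5,"pics/s_b.png")
crop(t,120,190,100,75,8,"pics/t_b.png")
crop(t,210,110,200,150,4,"pics/t_c.png")
for n in ["side","top"]:
    c=cam(n); print(n,[ (q,onz(c,q,0)) for q in ([(190,215),(150,238)] if n=="top" else [(248,309),(248,362)])])
print(heading())
E
```

```text
side [((248, 309), array([450.19298257, 239.22359354,   0.        ])), ((248, 362), array([380.44724536, 360.78370854,   0.        ]))]
top [((190, 215), array([444.91621502, 264.21334164,   0.        ])), ((150, 238), array([373.22959494, 380.69791522,   0.        ]))]
115.07697507291881
```

View pics/t_c.png

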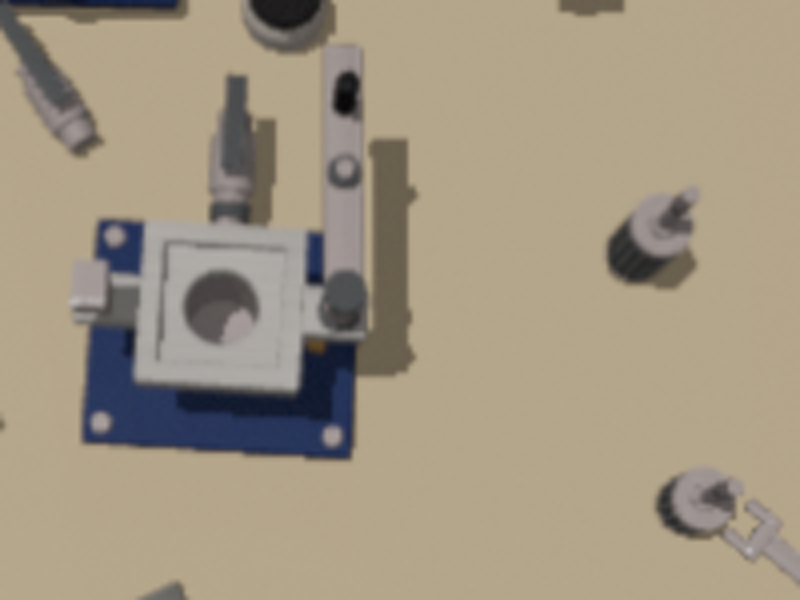

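View pics/t_b.png

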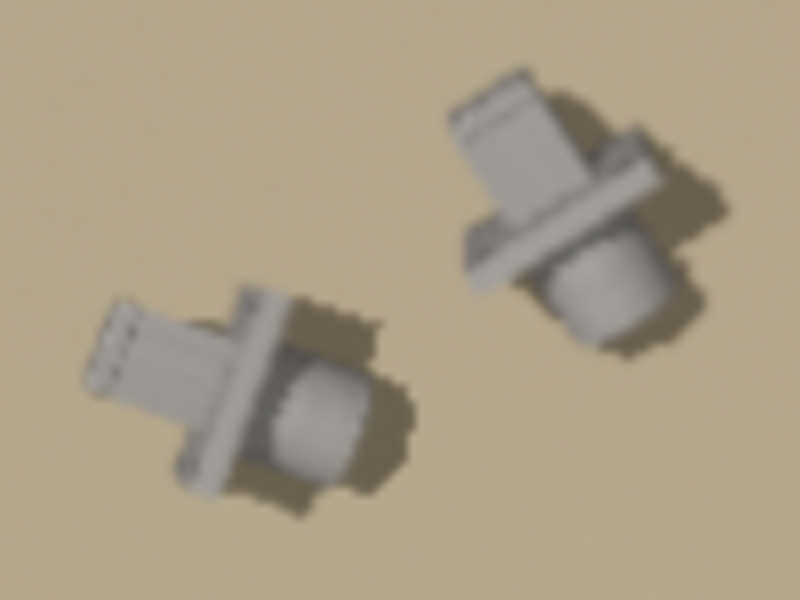

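View pics/s_a.png

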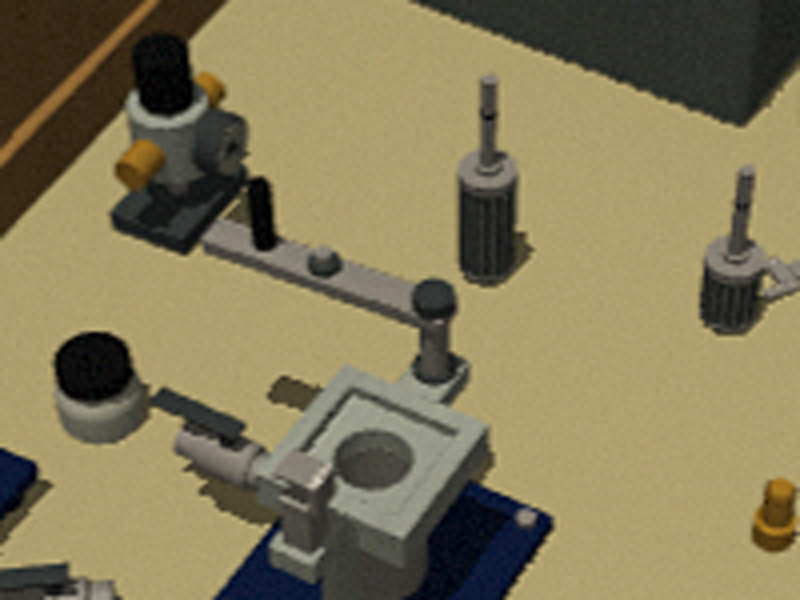

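View pics/s_b.png

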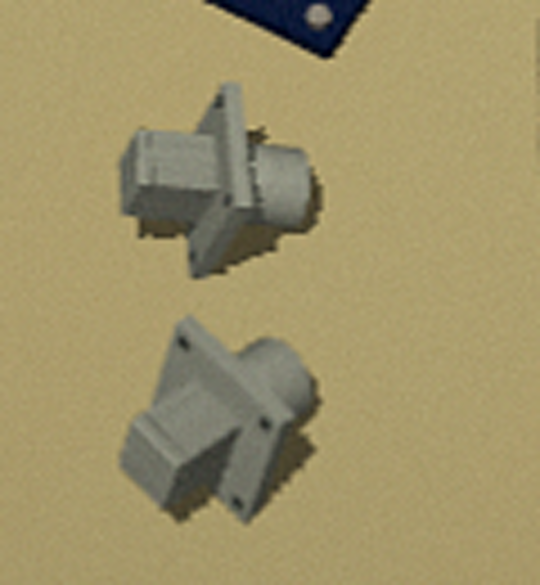

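View pics/s_c.png

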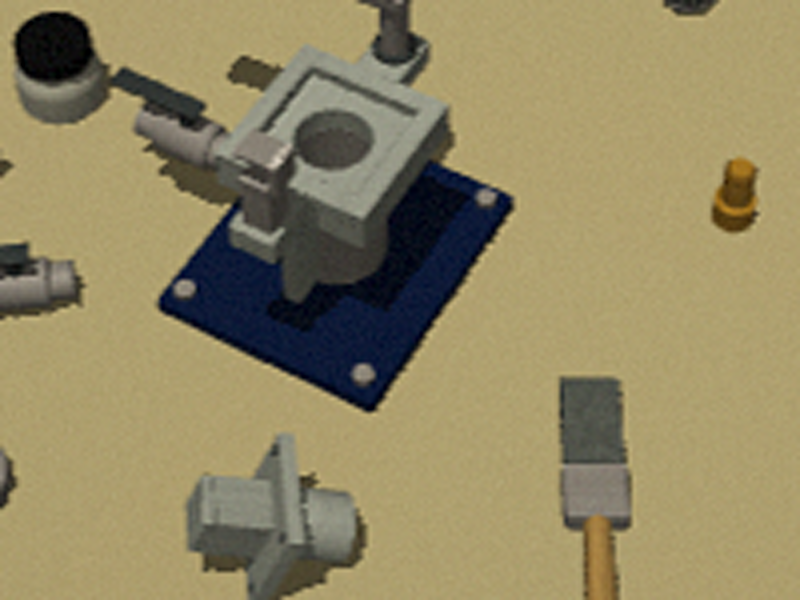

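Run:
```python
from h import *
T=cam("top");S=cam("side")
t=lambda x,y:(210+x/4,110+y/4); s=lambda x,y:(170+x/4,100+y/4)
print("short top tri",tri([T,S],[t(737,487),s(747,171)]))
print("short mesh top z64 T",onz(T,t(700,500),64),"S",onz(S,s(737,252),64))
print("stem z150",onz(T,t(737,487),150),onz(S,s(747,171),150))
print("long top",tri([T,S],[t(688,195),s(489,79)]), onz(T,t(688,195),190))
rim=[onz(T,t(*p),139) for p in [(147,222),(308,232),(300,392),(134,382)]]
print(np.round(rim,1), np.mean(rim,0))
rs=[onz(S,s(*p),139) for p in [(347,367),(490,432)]]
print("S rim",np.round(rs,1))
print("rec",np.round(np.mean([onz(T,t(*p),139) for p in [(165,240),(290,248),(284,370),(157,364)]],0),1))
print("bore top",onz(T,t(221,308),129),onz(S,s(374,461),129))
e=rim[0]-rim[1];e2=rim[3]-rim[2];print(np.degrees(np.arctan2(e[1],e[0])),np.degrees(np.arctan2(e2[1],e2[0])))
e=rim[0]-rim[3];e2=rim[1]-rim[2];print(np.degrees(np.arctan2(e[1],e[0])),np.degrees(np.arctan2(e2[1],e2[0])))
print("bolts",[onz(T,t(*p),16).round(1) for p in [(115,236),(100,422),(332,435)]])
print("pin top",tri([T,S],[t(347,80),s(259,183)]),"pivot",tri([T,S],[t(345,288),s(435,291)]))
```

```text
short top tri (array([ 393.58973182, -307.8715948 ,  144.90647506]), [np.float64(0.25813139848103045), np.float64(0.25813139848101474)])
short mesh top z64 T [ 392.12454327 -302.67241202   64.        ] S [ 392.38959994 -308.61443392   64.        ]
stem z150 [ 393.32953286 -306.42738739  150.        ] [ 391.67637037 -302.36542236  150.        ]
long top (array([ 581.63809445, -266.30272037,  189.79049469]), [np.float64(0.42750112450950956), np.float64(0.42750112450944233)]) [ 582.00336647 -266.14093862  190.        ]
[[566.3  92.1 139. ]
 [562.1 -17.3 139. ]
 [452.2 -13.9 139. ]
 [456.3  97.4 139. ]] [509.22537329  39.55990372 139.        ]
S rim [[559.1 -12.3 139. ]
 [448.7  -4.4 139. ]]
rec [510.1  38.4 139. ]
bore top [510.03443095  40.52239048 129.        ] [508.0432793  44.1869254 129.       ]
87.75455082669076 87.85738424178459
-2.7337521837053864 -1.7821285529342923
bolts [array([584.6, 122.5,  16. ]), array([444.6, 128.8,  16. ]), array([438.9, -41.7,  16. ])]
pin top (array([632.62605604, -36.45341749, 253.25009717]), [np.float64(0.6673623117624059), np.float64(0.6673623117625096)]) pivot (array([508.0498045 , -39.56360488, 209.87593511]), [np.float64(1.3380121635567892), np.float64(1.3380121635568056)])
```

Run:
```python
from h import *
print(shift([393,-306,230]).round(4), heading())
```

```text
[-0.2262  0.1808  0.0007] 115.07697507291881
```

Call:
send_rows(
  translation=[
    [-0.045,0.036,0],
    [-0.09,0.072,0],
    [-0.135,0.108,0],
    [-0.18,0.144,0],
    [-0.226,0.181,0],
    [-0.226,0.181,0],
    [-0.226,0.181,0],
  ],
  yaw=[7,14,21,27,27,27,27],
  fingers=[0,0,0,0,0,0,0],
)

```text
clock: 0.85
position: [394.2, -302.6, 230.9]
ee_rot: [0.014, 1.0, 0.001, -0.0]
contact_force: [-0.1, 0.1, -0.5]
gripper_width: 85.7
```

Run:
```python
from h import *
st=read_state(); print(st["clock"],st["position"],heading(st))
im=get_image("wrist");cv2.imwrite("pics/w1.png",im)
```

```text
0.85 [ 394.2188054  -302.55685352  230.9196622 ] 88.41161248576046
```

View pics/w1.png

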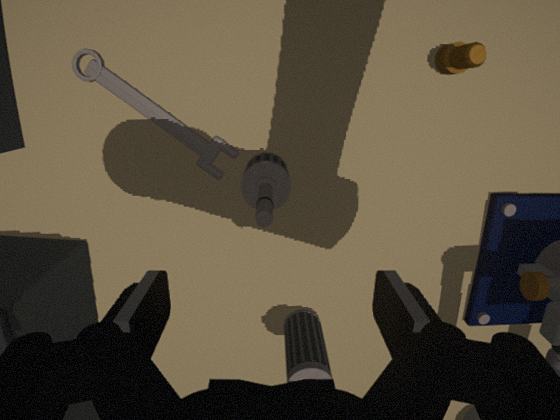

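Run:
```python
from h import *
im=cv2.imread("pics/w1.png"); crop(im,215,130,100,110,6,"pics/w1c.png")
c=cam("wrist"); print(onz(c,(264,217),150), proj(c,[[393,-306,150],[393,-306,64],[393,-306,0]]))
```

```text
[ 394.9158174  -309.79358498  150.        ] [[269.65486067 214.09658611]
 [269.93334117 182.93580966]
 [270.0625528  168.5461174 ]]
```

View pics/w1c.png

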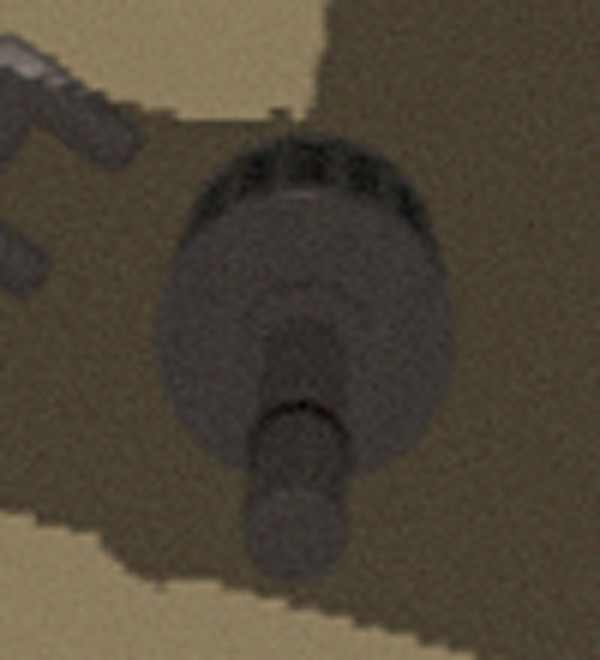

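Run:
```python
from h import *
c=cam("wrist"); a=onz(c,(264.5,218.8),150); print(a, onz(c,(265.8,185.8),64))
print(shift([394,-308.5,116]).round(4))
```

```text
[ 396.18546848 -309.50684354  150.        ] [ 395.51574611 -309.75911943   64.        ]
[-0.0006 -0.0046  0.1149]
```

Call:
send_rows(
  translation=[
    [-0.001,-0.006,0.03],
    [-0.001,-0.006,0.07],
    [-0.001,-0.006,0.1],
    [-0.001,-0.006,0.115],
    [-0.001,-0.006,0.115],
    [-0.001,-0.006,0.115],
    [-0.001,-0.006,0.115],
    [-0.001,-0.006,0.115],
    [-0.001,-0.006,0.115],
    [-0.001,-0.006,0.115],
  ],
  yaw=[0,0,0,0,0,0,0,0,0,0],
  fingers=[0,0,0,100,220,255,255,255,255,255],
)

```text
clock: 1.9
position: [395.0, -310.1, 117.0]
ee_rot: [0.014, 1.0, 0.0, 0.001]
contact_force: [-0.4, 1.3, 4.9]
gripper_width: 10.2
```

Call:
send_rows(
  translation=[
    [0,0,-0.03],
    [0,0,-0.07],
    [0,0.02,-0.11],
    [0,0.05,-0.145],
    [-0.01,0.1,-0.165],
    [-0.01,0.15,-0.165],
    [-0.01,0.2,-0.165],
    [-0.01,0.25,-0.165],
    [-0.01,0.3,-0.165],
    [-0.01,0.34,-0.165],
    [-0.01,0.34,-0.165],
    [-0.01,0.34,-0.165],
  ],
  yaw=[0,0,0,0,0,0,0,0,0,0,0,0],
  fingers=[255,255,255,255,255,255,255,255,255,255,255,255],
)

```text
clock: 3.1
position: [414.0, 30.2, 281.7]
ee_rot: [0.013, 1.0, 0.0, 0.0]
contact_force: [0.2, -0.1, -1.8]
gripper_width: 10.5
```

Run:
```python
from h import *
st=read_state(); print(st["clock"],st["position"],heading(st),st["gripper_width"],st["contact_force"])
im=get_image("wrist");cv2.imwrite("pics/w2.png",im)
im=get_image("side");crop(im,150,60,300,225,2.6,"pics/s2.png")
```

```text
3.1 [413.96792617  30.21677122 281.7236609 ] 88.51445065826218 10.482068094889257 [ 0.23131323 -0.05998908 -1.77361845]
```

View pics/w2.png

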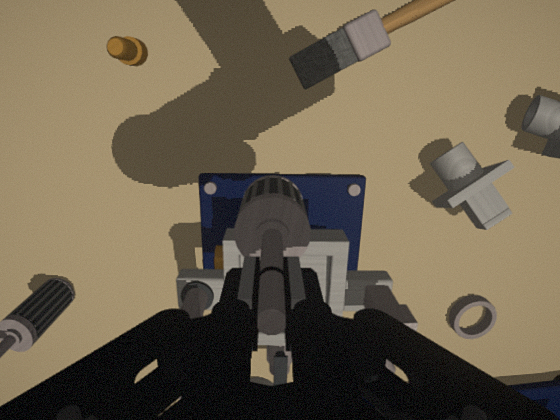

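View pics/s2.png

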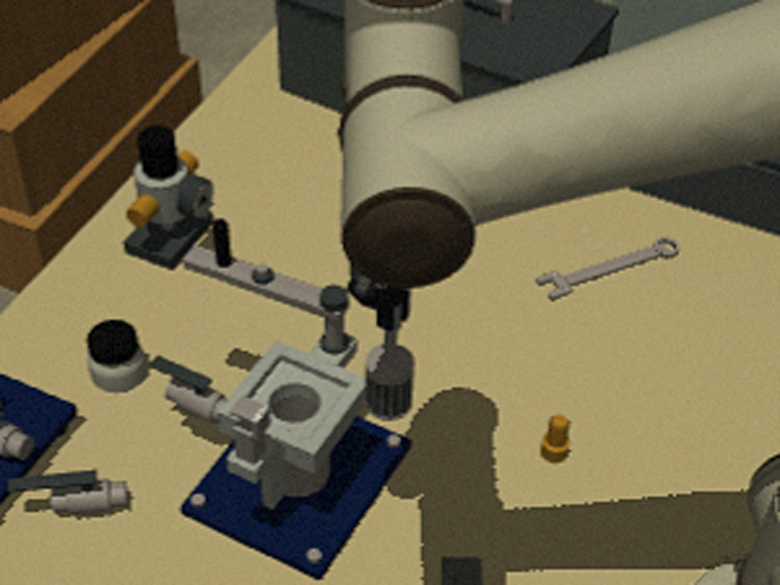

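Run:
```python
from h import *
c=cam("wrist"); st=read_state()
a=onz(c,(210,188),16);b=onz(c,(354,190),16);print(a,b,(a+b)/2)
im=cv2.imread("pics/w2.png"); crop(im,180,160,220,170,3.6,"pics/w2c.png")
M=R.from_quat(st["ee_rot"]).as_matrix();print(M[:,2])
print(proj(c,[st["position"]+M[:,2]*d for d in (-33,0,53,117)]))
print(proj(cam("top"),[[514,125.5,16],[437,-44,16]]))
```

```text
[442.03290276 -45.52305146  16.        ] [449.35440135 124.92461291  16.        ] [445.69365205  39.70078073  16.        ]
[ 3.03969233e-04  2.12223255e-04 -9.99999931e-01]
[[274.04593788 318.03184337]
 [273.51344432 273.87288047]
 [272.98338759 230.2877894 ]
 [272.60393714 199.30213201]]
[[236.90682796 192.24894676]
 [293.76156322 219.40915081]]
```

View pics/w2c.png

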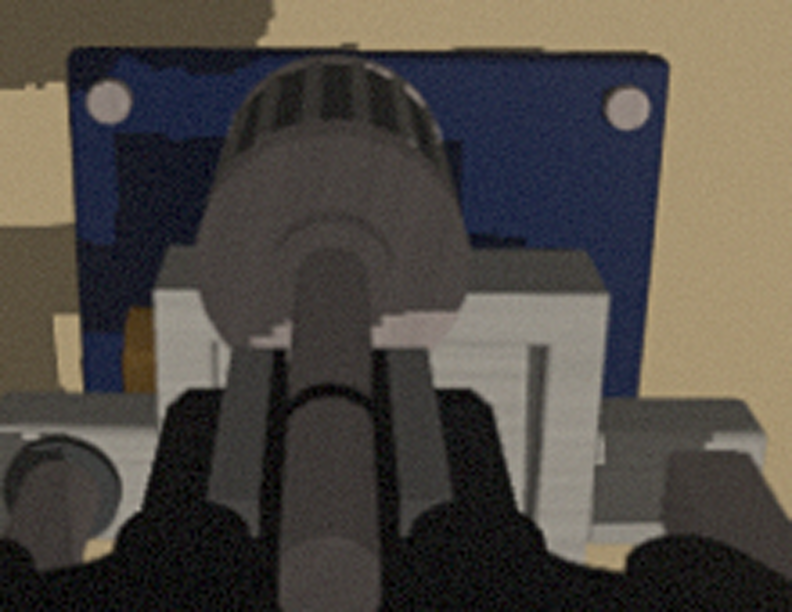

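Run:
```python
from h import *
c=cam("wrist")
w=lambda x,y:(180+x/3.6,160+y/3.6)
a=onz(c,w(154,291),139);b=onz(c,w(611,293),139);print(a,b,np.linalg.norm(a-b))
e=(b-a)[:2]; e/=np.linalg.norm(e); n=np.array([e[1],-e[0]]); print((a+b)[:2]/2+55*n, np.degrees(np.arctan2(e[1],e[0])))
```

```text
[457.95108529 -15.49671688 139.        ] [461.72807336  94.44675079 139.        ] 110.00832569739238
[514.80715277  37.58666585] 88.03243970022567
```

Call:
send_rows(
  translation=[
    [-0.04,0.01,0],
    [-0.08,0.01,0],
    [-0.099,0.01,0],
    [-0.099,0.01,0],
    [-0.099,0.01,0.02],
    [-0.099,0.01,0.04],
    [-0.099,0.01,0.055],
    [-0.099,0.01,0.065],
  ],
  yaw=[0,0,0,0,0,0,0,0],
  fingers=[255,255,255,255,255,255,255,255],
)

```text
clock: 4.0
position: [512.8, 34.9, 216.3]
ee_rot: [0.016, 1.0, 0.001, 0.0]
contact_force: [-0.7, 2.8, 0.3]
gripper_width: 10.4
```

Run:
```python
from h import *
st=read_state(); print(st["clock"],st["position"],heading(st),st["gripper_width"],st["contact_force"],st["wrist_torque"])
im=get_image("wrist");crop(im,150,150,260,195,3,"pics/w3.png")
im=get_image("top");crop(im,200,120,160,120,5,"pics/t3.png")
```

```text
4.0 [512.81841954  34.94535279 216.27319738] 88.18322562895702 10.42909703303519 [-0.70437605  2.81087233  0.26367959] [ 1.00689961  0.18581226 -0.02157431]
```

View pics/w3.png

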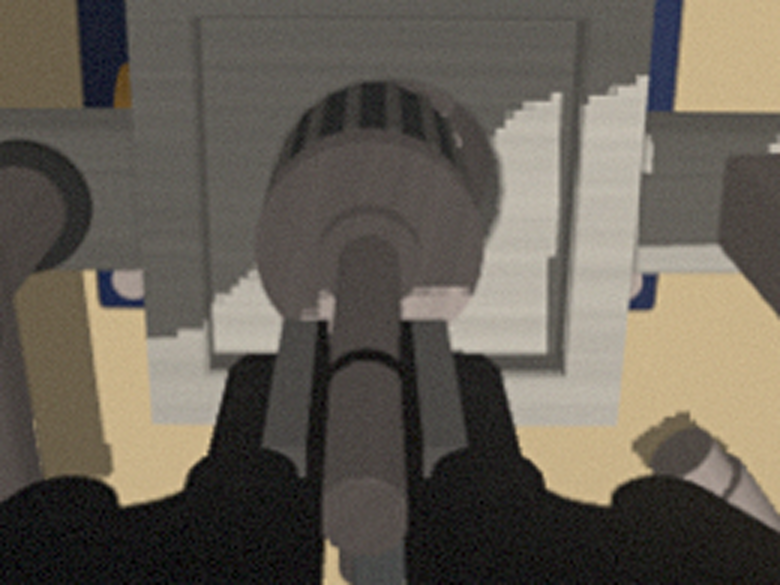

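Call:
send_rows(
  translation=[
    [0,0.004,0],
    [0,0.004,0],
    [0,0.004,0.01],
    [0,0.004,0.02],
  ],
  yaw=[0,0,0,0],
  fingers=[255,255,255,255],
)

```text
clock: 4.5
position: [512.5, 39.1, 195.4]
ee_rot: [0.016, 1.0, 0.0, -0.001]
contact_force: [-0.3, -0.7, -1.6]
gripper_width: 10.1
```

Run:
```python
from h import *
st=read_state(); print(st["clock"],st["position"],heading(st),st["gripper_width"],st["contact_force"],st["wrist_torque"])
im=get_image("wrist");crop(im,150,130,260,195,3,"pics/w4.png")
```

```text
4.5 [512.51241986  39.13035625 195.40657654] 88.20805968666949 10.051773973086489 [-0.30521219 -0.72355734 -1.61584687] [ 0.06230026  0.01120739 -0.02702401]
```

View pics/w4.png

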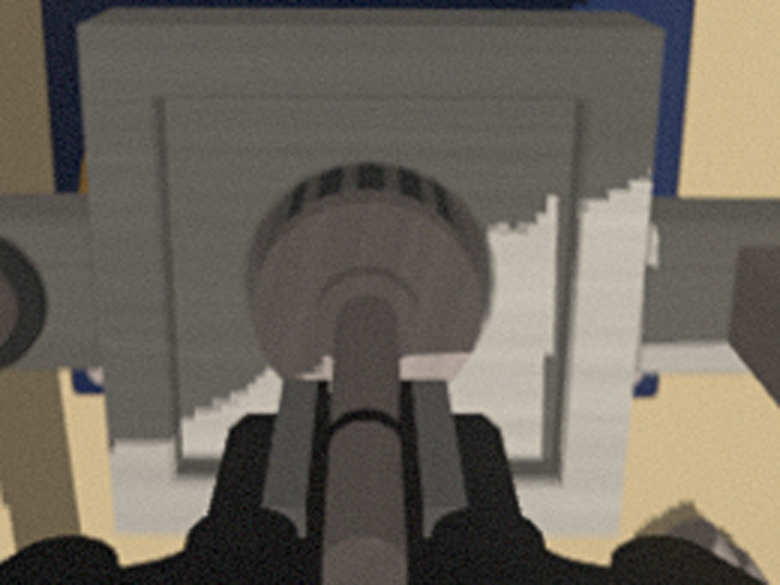

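Call:
send_rows(
  translation=[
    [0,0,0.02],
    [0,0,0.04],
    [0,0,0.05],
    [0,0,0.054],
    [0,0,0.057],
    [0,0,0.059],
  ],
  yaw=[0,0,0,0,0,0],
  fingers=[255,255,255,255,255,255],
)

```text
clock: 5.15
position: [512.1, 38.8, 137.0]
ee_rot: [0.015, 1.0, -0.001, -0.001]
contact_force: [-4.0, -0.3, 16.9]
gripper_width: 10.1
```

Call:
send_rows(
  translation=[
    [0,0,0],
    [0,0,0],
    [0,0,0],
    [0,0,0],
    [0,0,-0.03],
    [0,0,-0.07],
    [0.04,0,-0.09],
    [0.08,0,-0.09],
    [0.12,0,-0.09],
  ],
  yaw=[0,0,0,0,0,0,0,0,0],
  fingers=[170,170,170,170,170,170,170,170,170],
)

```text
clock: 6.05
position: [391.4, 42.5, 227.6]
ee_rot: [0.016, 1.0, -0.0, -0.001]
contact_force: [-0.4, 0.4, 1.2]
gripper_width: 28.2
```

Run:
```python
from h import *
st=read_state(); print(st["clock"],st["position"],heading(st),st["gripper_width"],st["contact_force"])
im=get_image("side");crop(im,180,120,200,150,4,"pics/s5.png")
```

```text
6.05 [391.3868657   42.48410632 227.62088039] 88.22060929072296 28.155697983160707 [-0.4060397   0.44291656  1.17354254]
```

View pics/s5.png

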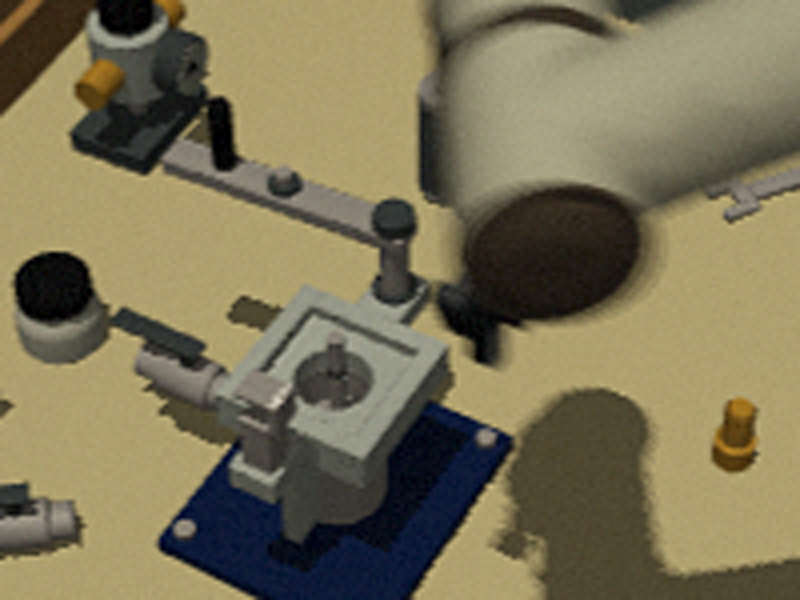

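Run:
```python
from h import *
st=read_state(); print(shift([420,235,230]).round(4), st["joints"].round(2))
```

```text
[-0.029   0.1952 -0.0036] [ 0.53 -0.03 -0.52 -0.   -1.08 -2.13]
```

Call:
send_rows(
  translation=[
    [-0.007,0.049,0],
    [-0.014,0.098,0],
    [-0.021,0.147,0],
    [-0.029,0.195,0],
    [-0.029,0.195,0],
    [-0.029,0.195,0],
  ],
  yaw=[-8,-16,-24,-32,-37,-37],
  fingers=[170,170,170,170,170,170],
)

```text
clock: 6.7
position: [419.8, 235.9, 225.7]
ee_rot: [-0.303, 0.953, 0.001, -0.004]
contact_force: [-1.2, -0.7, 0.4]
gripper_width: 28.8
```

Run:
```python
from h import *
st=read_state(); print(st["clock"],st["position"],heading(st),st["gripper_width"],st["contact_force"])
np.save("st6.npy",np.r_[st["position"],st["ee_rot"]])
im=get_image("wrist");cv2.imwrite("pics/w6.png",im)
im=get_image("side");cv2.imwrite("pics/s6.png",im)
```

```text
6.7 [419.84087291 235.85747958 225.65024298] 125.2969349579371 28.78332017669701 [-1.23508999 -0.70454067  0.43132015]
```

View pics/w6.png

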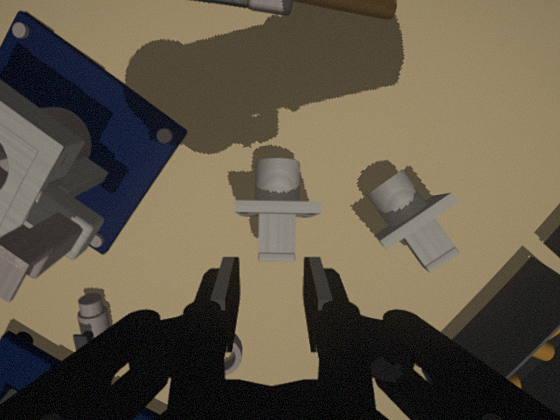

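Run:
```python
from h import *
im=cv2.imread("pics/w6.png");crop(im,210,135,130,140,5,"pics/w6c.png")
```

```text
(no output)
```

View pics/w6c.png

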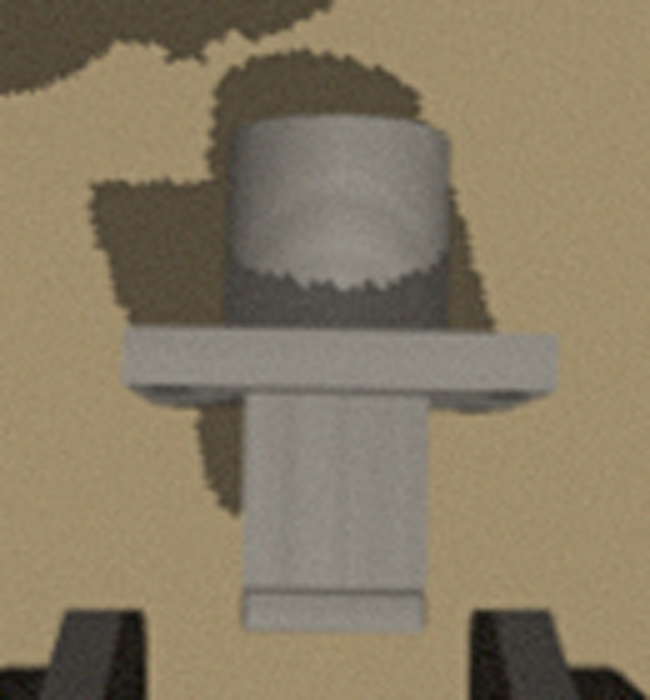

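```bash
cat > fit.py <<'E'
from h import *
from scipy.optimize import least_squares
a=np.load("st6.npy"); st={"position":a[:3],"ee_rot":a[3:]}
c=cam("wrist",st)
obs=np.array([(123,325),(557,335),(125,387),(556,393)])/5+[210,135]
def pose(p):
    x,y,h,el,z0=p
    Z=np.array([np.cos(el)*np.cos(h),np.cos(el)*np.sin(h),np.sin(el)])
    X=np.array([-np.sin(el)*np.cos(h),-np.sin(el)*np.sin(h),np.cos(el)]); Y=np.cross(Z,X)
    return np.array([x,y,z0]),X,Y,Z
def pts(p,L):
    o,X,Y,Z=pose(p); return np.array([o+X*l[0]+Y*l[1]+Z*l[2] for l in L])
# image left/right: sort by projecting
L=[(38,38,0),(38,-38,0),(38,38,10),(38,-38,10)]
def f(q,s):
    return (proj(c,pts([q[0],q[1],q[2],np.radians(21),36],[(l[0],l[1]*s,l[2]) for l in L]))-obs).ravel()
for s in (1,-1):
    r=least_squares(f,[440,260,np.radians(35)],args=(s,)); print(s,r.cost,r.x[:2],np.degrees(r.x[2]),r.fun.round(1))
    p=[*r.x,np.radians(21),36]
    if r.cost<50:
        print("boss",pts(p,[(0,0,54),(17,0,54),(17,0,10),(38,0,10),(0,0,-42),(-22,0,-42)]).round(1))
        print(proj(c,pts(p,[(17,17,54),(17,-17,54),(22,0,-42)])), (np.array([(245,630),(424,630),(340,117)])/5+[210,135]))
E
python3 fit.py
```

```text
1 1.0774542778353964 [436.75831346 254.0148557 ] 34.16499615871437 [-0.3  0.5  0.6  0.1 -1.  -0.4  0.7 -0. ]
boss [[4.785e+02 2.823e+02 5.540e+01]
 [4.734e+02 2.789e+02 7.120e+01]
 [4.394e+02 2.558e+02 5.550e+01]
 [4.332e+02 2.516e+02 7.510e+01]
 [4.043e+02 2.320e+02 2.090e+01]
 [4.108e+02 2.364e+02 4.000e-01]]
[[257.98877484 261.57012137]
 [295.08233672 262.17184203]
 [278.41525172 157.17319026]] [[259.  261. ]
 [294.8 261. ]
 [278.  158.4]]
-1 223.4884970535473 [422.09203606 244.07070233] -145.86721494161105 [ -0.2  10.9  -0.1  10.5  -1.1 -10.6   1.3 -10.1]
```

Run:
```python
from h import *
print(shift([460,269.7,63]).round(4))
```

```text
[-0.0544  0.0052  0.1627]
```

Call:
send_rows(
  translation=[
    [-0.03,0.005,0.03],
    [-0.054,0.005,0.07],
    [-0.054,0.005,0.11],
    [-0.054,0.005,0.145],
    [-0.054,0.005,0.163],
    [-0.054,0.005,0.163],
  ],
  yaw=[1,1,1,1,1,1],
  fingers=[124,124,124,124,124,124],
)

```text
clock: 7.4
position: [458.3, 266.8, 60.2]
ee_rot: [-0.292, 0.957, -0.001, -0.007]
contact_force: [-0.4, 1.1, -0.3]
gripper_width: 43.8
```

Run:
```python
from h import *
st=read_state(); print(st["clock"],st["position"],heading(st),st["gripper_width"],st["contact_force"])
im=get_image("wrist");crop(im,130,100,300,225,2.6,"pics/w7.png")
im=get_image("side");crop(im,180,250,160,120,5,"pics/s7.png")
```

```text
7.4 [458.30208071 266.76650194  60.24828618] 123.91046121594952 43.76410827145923 [-0.37186377  1.0731897  -0.31896817]
```

View pics/w7.png

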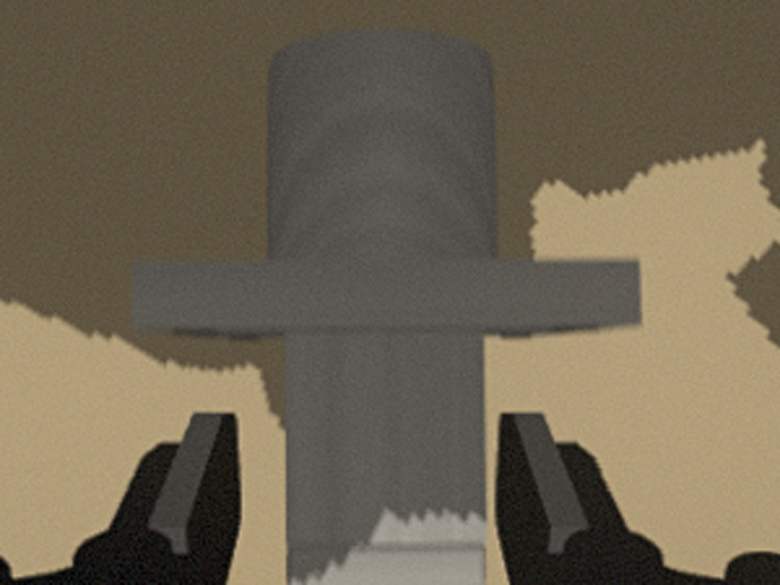

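View pics/s7.png

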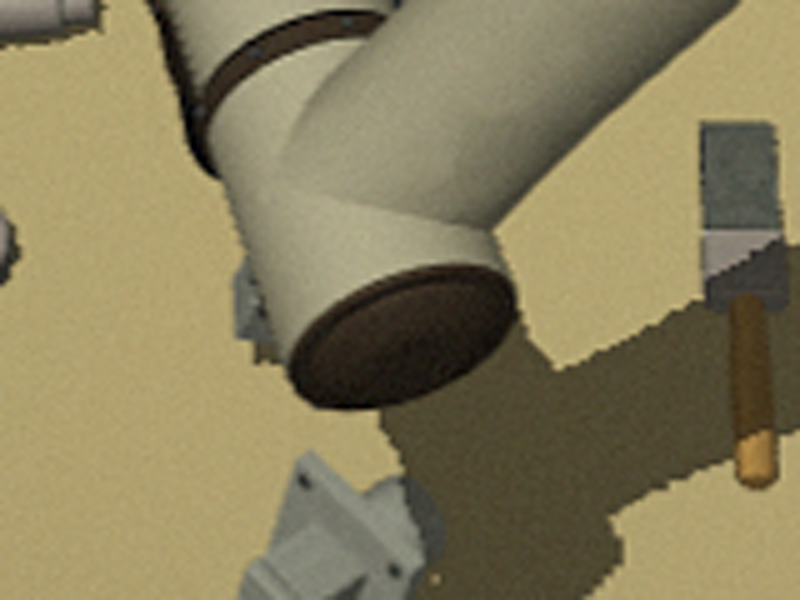

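Call:
send_rows(
  translation=[
    [0.007,0.002,-0.003],
    [0.014,0.002,-0.004],
    [0.02,0.002,-0.005],
    [0.026,0.002,-0.006],
    [0.032,0.002,-0.008],
    [0.038,0.002,-0.009],
  ],
  yaw=[0,0,0,0,0,0],
  fingers=[124,124,124,124,124,124],
)

```text
clock: 8.1
position: [428.0, 249.7, 73.6]
ee_rot: [-0.293, 0.956, 0.001, -0.002]
contact_force: [1.2, 2.1, 2.7]
gripper_width: 43.8
```

Run:
```python
from h import *
st=read_state(); print(st["clock"],st["position"],heading(st),st["gripper_width"],st["contact_force"])
im=get_image("wrist");crop(im,130,50,300,225,2.6,"pics/w8.png")
```

```text
8.1 [428.01138615 249.7369745   73.58028014] 124.03885006137257 43.763155644569125 [1.16661038 2.063309   2.72407495]
```

View pics/w8.png

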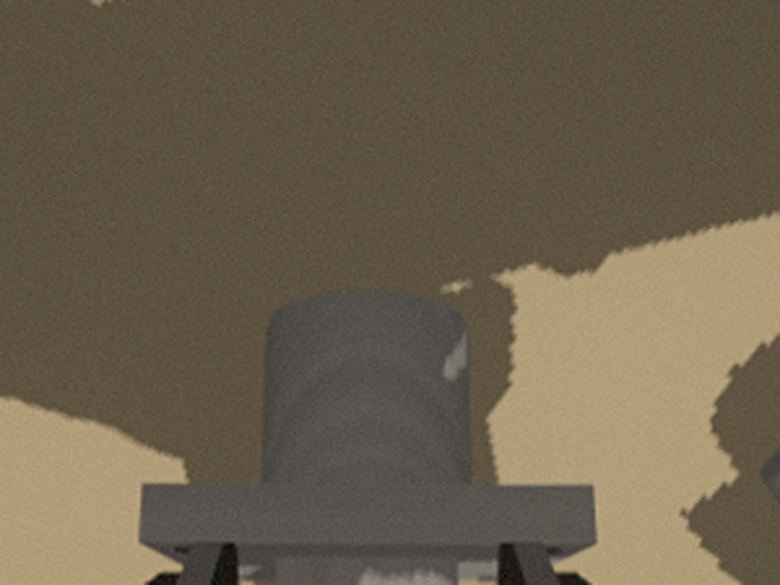

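```bash
cat > fit2.py <<'E'
from h import *
from scipy.optimize import least_squares
from fit import pose,pts
import sys
def run(obs,L,x0,c):
    def f(q):
        el=q[3]; z0=42*np.sin(el)+22*np.cos(el)
        return (proj(c,pts([q[0],q[1],q[2],el,z0],L))-obs).ravel()
    r=least_squares(f,x0); print(r.cost,r.x[:2].round(1),np.degrees(r.x[2:]).round(1),r.fun.round(1)); return r.x
E
python3 - <<'E' | tail -3
from fit2 import *
c=cam("wrist")
w=lambda a:np.array(a)/2.6+[130,50]
obs=w([(142,485),(592,485),(143,545),(596,545),(262,485+0),(468,485)])
L=[(38,38,0),(38,-38,0),(38,38,10),(38,-38,10)]
x=run(obs[:4],L,[420,245,np.radians(34),np.radians(25)],c)
o=np.array([x[0],x[1],0]); el=x[3]
p=[*x[:3],el,42*np.sin(el)+22*np.cos(el)]
print((proj(c,pts(p,[(22,0,-42),(0,22,-42),(0,-22,-42),(-22,0,-42),(38,0,0)]))-[130,50])*2.6)
E
```

```text
[471.00074826 283.9299301 ]
 [366.89704073 302.54867661]
 [368.47600155 485.61058998]]
```

```bash
sed -i '/^L=\[/,$d;/^obs=/d' fit.py; python3 - <<'E' | tail -8
from fit2 import *
c=cam("wrist")
w=lambda a:np.array(a)/2.6+[130,50]
obs=w([(142,485),(592,485),(143,545),(596,545)])
L=[(38,38,0),(38,-38,0),(38,38,10),(38,-38,10)]
x=run(obs,L,[420,245,np.radians(34),np.radians(25)],c)
el=x[3]
p=[*x[:3],el,42*np.sin(el)+22*np.cos(el)]
print((proj(c,pts(p,[(22,0,-42),(0,22,-42),(0,-22,-42),(-22,0,-42),(38,0,0)]))-[130,50])*2.6)
print(pts(p,[(-22,0,-42)]))
E
```

```text
0.5202570116717777 [424.7 245.9] [34.  21.3] [ 0.3  0.1  0.7  0.  -0.4  0.  -0.6 -0.1]
[[367.84334215 260.28223476]
 [263.53929603 283.86738059]
 [471.00074826 283.9299301 ]
 [366.89704073 302.54867661]
 [368.47600155 485.61058998]]
[[ 3.98840511e+02  2.28505313e+02 -1.77635684e-15]]
```

```bash
python3 - <<'E' | tail -8
from fit2 import *
c=cam("wrist")
w=lambda a:np.array(a)/2.6+[130,50]
for obs,L in [([(142,485),(592,485),(366,290)],[(38,38,0),(38,-38,0),(22,0,-42)]),([(142,485),(592,485),(143,545),(596,545),(366,290)],[(38,38,0),(38,-38,0),(38,38,10),(38,-38,10),(22,0,-42)])]:
    x=run(w(obs),L,[420,245,np.radians(34),np.radians(25)],c)
# check original image with same approach
a=np.load("st6.npy"); c0=cam("wrist",{"position":a[:3],"ee_rot":a[3:]})
obs=np.array([(123,325),(557,335),(340,117)])/5+[210,135]
run(obs,[(38,38,0),(38,-38,0),(22,0,-42)],[420,245,np.radians(34),np.radians(25)],c0)
E
```

```text
2.1256747905778877 [430.2 249.3] [34.  33.6] [-1.5  0.2  1.4  0.1  0.2 -0. ]
8.175574269281318 [429.8 249.3] [34.1 33. ] [-1.1  0.4  1.8  0.1 -2.8  0.5  1.7  0.2  0.5 -0.6]
0.2787456051198453 [438.2 254.7] [34. 24.] [-0.6  0.1  0.4 -0.   0.2 -0.1]
```

Call:
send_rows(
  translation=[
    [0.005,0,-0.001],
    [0.01,0,-0.001],
    [0.015,0,-0.001],
    [0.02,0,0],
    [0.025,0,0],
    [0.03,0,0.001],
  ],
  yaw=[0,0,0,0,0,0],
  fingers=[124,124,124,124,124,124],
)

```text
clock: 8.75
position: [401.4, 231.5, 72.2]
ee_rot: [-0.292, 0.956, 0.001, -0.004]
contact_force: [0.5, 0.2, -0.4]
gripper_width: 44.1
```

Run:
```python
from h import *
st=read_state(); print(st["clock"],st["position"],heading(st),st["gripper_width"],st["contact_force"])
im=get_image("wrist");crop(im,130,100,300,225,2.6,"pics/w9.png")
```

```text
8.75 [401.39259257 231.46272584  72.23430913] 123.99566915963361 44.0825893607033 [ 0.50522594  0.16610747 -0.44283167]
```

View pics/w9.png

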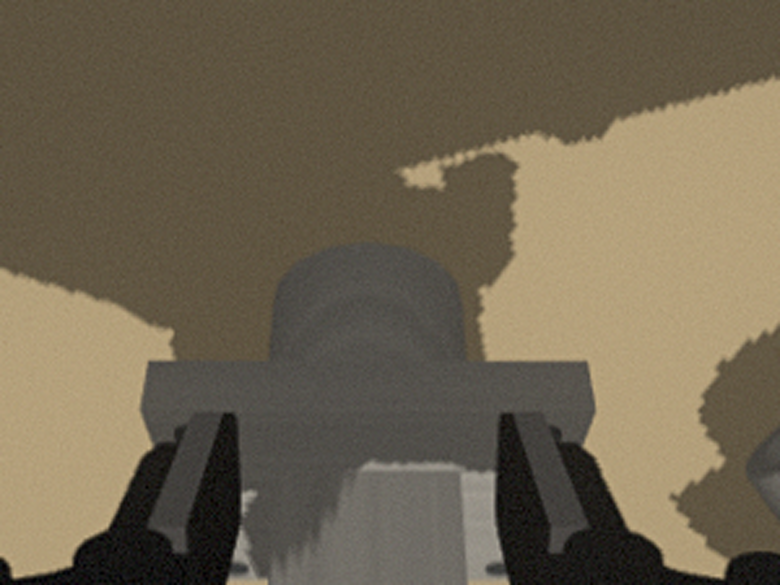

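Call:
send_rows(
  translation=[
    [0.004,0,0],
    [0.007,0,0.001],
    [0.01,0,0.001],
    [0.013,0,0.001],
    [0.016,0,0.001],
    [0.016,0,0.001],
    [0.016,0,0.001],
  ],
  yaw=[0,0,0,0,0,0,0],
  fingers=[124,124,124,124,124,124,124],
)

```text
clock: 9.5
position: [387.3, 221.8, 71.2]
ee_rot: [-0.292, 0.956, 0.0, -0.004]
contact_force: [-0.0, -0.2, 0.0]
gripper_width: 43.5
```

Run:
```python
from h import *
st=read_state(); print(st["clock"],st["position"],heading(st),st["gripper_width"],st["contact_force"])
im=get_image("wrist");crop(im,130,100,300,225,2.6,"pics/w10.png")
```

```text
9.5 [387.29702741 221.8227671   71.16008472] 123.98550804441845 43.544936077486454 [-0.04910375 -0.21990422  0.04220837]
```

View pics/w10.png

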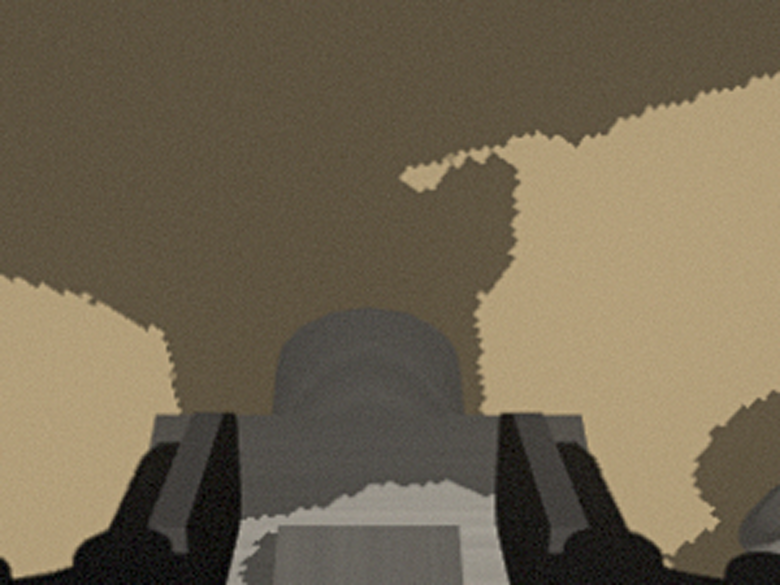

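```bash
python3 - <<'E' | tail -8
from fit2 import *
c=cam("wrist")
for el in (65,75,90):
    e=np.radians(el); u=-31+42*np.cos(e)-22*np.sin(e)
    p=[436.8+u*.827,254+u*.562,np.radians(34.1),e,42*np.sin(e)+22*np.cos(e)]
    print(el,((proj(c,pts(p,[(38,38,0),(38,-38,0),(22,0,-42),(17,17,54),(17,-17,54)]))-[130,100])*2.6).round(0).tolist())
E
```

```text
65 [[153.0, 392.0], [583.0, 390.0], [367.0, 294.0], [258.0, 752.0], [482.0, 751.0]]
75 [[158.0, 322.0], [578.0, 321.0], [367.0, 274.0], [253.0, 653.0], [487.0, 652.0]]
90 [[169.0, 233.0], [566.0, 232.0], [367.0, 254.0], [250.0, 471.0], [489.0, 470.0]]
```

Call:
send_rows(
  translation=[
    [0.003,0,0],
    [0.006,0,0],
    [0.01,0,0],
    [0.014,0,0],
    [0.018,0,0],
    [0.018,0,0],
    [0.018,0,0],
  ],
  yaw=[0,0,0,0,0,0,0],
  fingers=[124,124,124,124,124,124,124],
)

```text
clock: 10.25
position: [372.4, 211.8, 71.4]
ee_rot: [-0.292, 0.956, 0.001, -0.004]
contact_force: [-0.8, -0.8, 0.7]
gripper_width: 43.9
```

Run:
```python
from h import *
st=read_state(); print(st["clock"],st["position"],heading(st),st["gripper_width"],st["contact_force"])
im=get_image("wrist");crop(im,130,100,300,225,2.6,"pics/w11.png")
```

```text
10.25 [372.43414052 211.83819106  71.40668341] 123.99518277639605 43.88713903485881 [-0.78465236 -0.79177788  0.70663499]
```

View pics/w11.png

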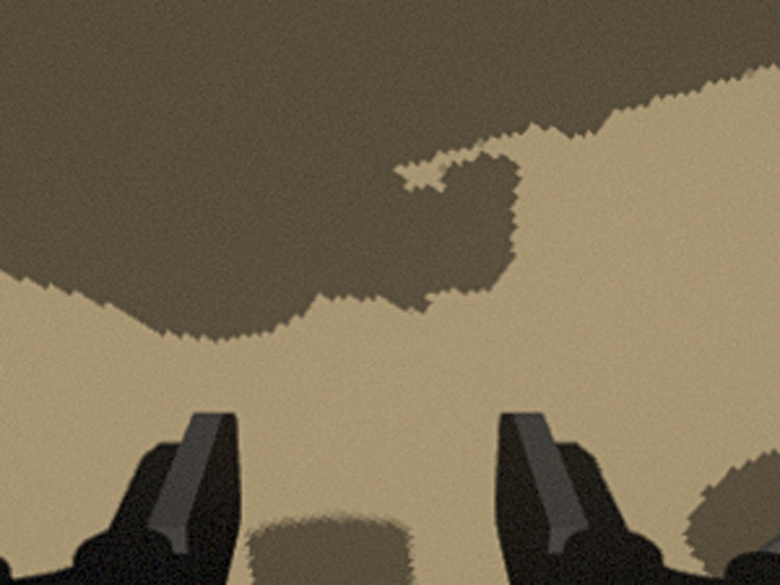

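Run:
```python
from h import *
im=get_image("wrist");cv2.imwrite("pics/w12.png",im)
im=get_image("top");crop(im,120,170,130,100,6,"pics/t12.png")
print(read_state()["clock"])
```

```text
10.4
```

View pics/w12.png

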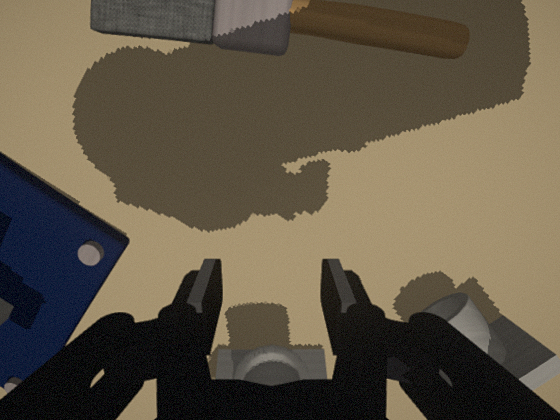

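View pics/t12.png

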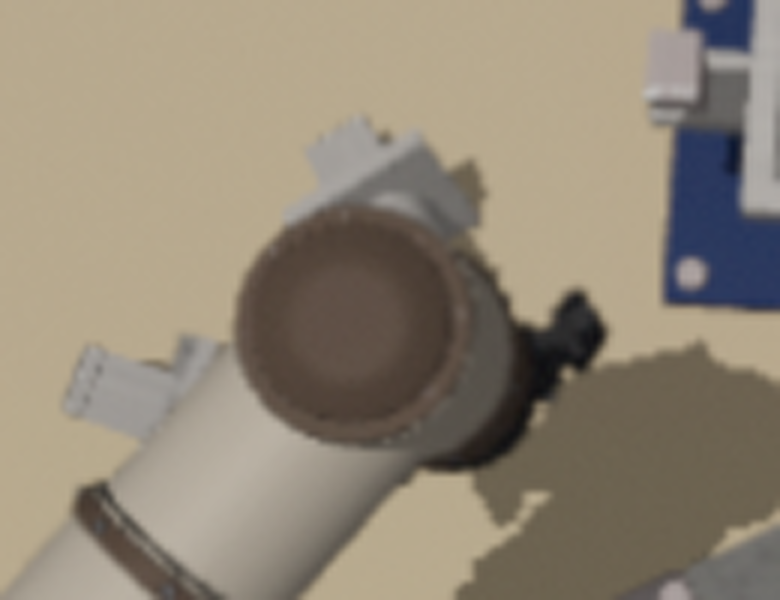

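Call:
send_rows(
  translation=[
    [0,0,-0.04],
    [0,0,-0.08],
    [-0.02,0,-0.12],
    [-0.05,0,-0.14],
    [-0.07,0,-0.14],
    [-0.07,0,-0.14],
  ],
  yaw=[0,0,0,0,0,0],
  fingers=[124,124,124,124,124,124],
)

```text
clock: 11.0
position: [433.6, 252.7, 211.2]
ee_rot: [-0.292, 0.956, 0.001, -0.003]
contact_force: [-0.2, -0.2, -1.0]
gripper_width: 44.0
```

Run:
```python
from h import *
st=read_state(); print(st["clock"],st["position"],heading(st),st["contact_force"])
np.save("st6.npy",np.r_[st["position"],st["ee_rot"]])
im=get_image("wrist");crop(im,150,100,240,180,3.3,"pics/w13.png")
```

```text
11.0 [433.56252012 252.73887761 211.16733663] 123.9560969011446 [-0.21368154 -0.18948746 -0.98708357]
```

View pics/w13.png

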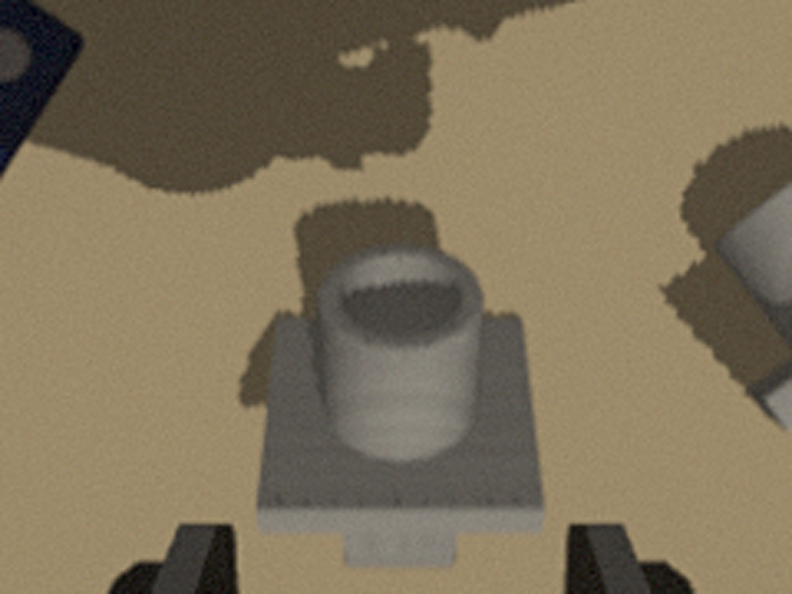

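```bash
python3 - <<'E' | tail -8
from fit2 import *
c=cam("wrist")
obs=np.array([(258,510),(543,508),(259,530),(543,528),(275,318),(521,317)])/3.3+[150,100]
L=[(38,38,0),(38,-38,0),(38,38,10),(38,-38,10),(-38,38,0),(-38,-38,0)]
def f(q):
    e=q[3]; return (proj(c,pts([q[0],q[1],q[2],e,38*np.cos(e)-10*np.sin(e)],L))-obs).ravel()
r=least_squares(f,[430,250,.6,-.4]); print(r.x[:2],np.degrees(r.x[2:]),r.cost,r.fun.round(1))
x=r.x;p=[*x,38*np.cos(x[3])-10*np.sin(x[3])]
P=pts(p,[(38,0,10),(0,0,54),(-38,0,10)]);print(P)
h=x[2];uu=np.array([np.cos(h),np.sin(h),0])
q=P[0]+uu*25; q[2]=52; print("tcp",q,shift(q).round(4))
E
```

```text
[462.51598318 270.99251371] [ 34.37064299 -25.21131811] 2.5860644910384 [-1.2 -0.5  1.1 -0.6 -0.5  0.9  0.2  0.8 -0.  -0.1  0.4 -0.4]
[[ 4.83344062e+02  2.85238127e+02  6.87604625e+01]
 [ 5.02841963e+02  2.98573950e+02  1.56380783e+01]
 [ 4.56623452e+02  2.66962247e+02 -1.77635684e-15]]
tcp [503.97913378 299.3517314   52.        ] [-0.0878 -0.001   0.1575]
```

Call:
send_rows(
  translation=[
    [-0.04,0,0],
    [-0.088,0,0.04],
    [-0.088,0,0.08],
    [-0.088,0,0.12],
    [-0.088,0,0.15],
    [-0.088,0,0.157],
    [-0.075,0,0.157],
    [-0.068,0,0.157],
    [-0.061,0,0.157],
    [-0.054,0,0.157],
    [-0.047,0,0.157],
    [-0.042,0,0.157],
  ],
  yaw=[0,0,0,0,0,0,0,0,0,0,0,0],
  fingers=[124,124,124,124,124,124,124,124,124,124,124,124],
)

```text
clock: 12.25
position: [464.9, 274.3, 53.4]
ee_rot: [-0.292, 0.956, 0.001, -0.004]
contact_force: [0.1, 0.1, 0.3]
gripper_width: 43.9
```

Run:
```python
from h import *
st=read_state(); print(st["clock"],st["position"],heading(st),st["contact_force"])
im=get_image("wrist");crop(im,130,100,300,225,2.6,"pics/w14.png")
```

```text
12.25 [464.87352285 274.29489413  53.37120839] 123.94400122714566 [0.11078886 0.07135624 0.30865087]
```

View pics/w14.png

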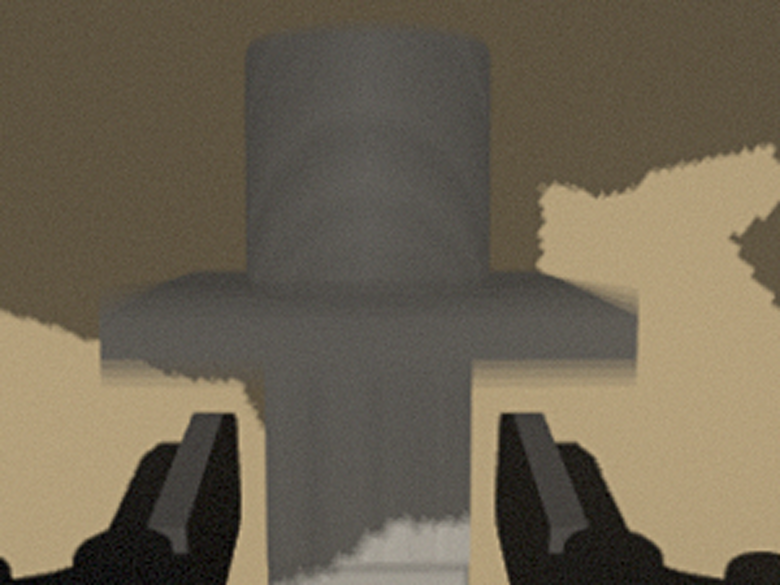

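Call:
send_rows(
  translation=[
    [0,0,0],
    [0,0,-0.003],
    [0,0,-0.006],
  ],
  yaw=[0,0,0],
  fingers=[124,124,124],
)

```text
clock: 12.6
position: [464.6, 274.0, 59.4]
ee_rot: [-0.292, 0.956, 0.0, -0.005]
contact_force: [0.1, -0.1, 1.0]
gripper_width: 43.8
```

Run:
```python
from h import *
st=read_state(); print(st["clock"],st["position"],heading(st),st["contact_force"])
im=get_image("wrist");crop(im,130,50,300,225,2.6,"pics/w15.png")
```

```text
12.6 [464.57831118 273.97530153  59.39228244] 123.93754760939785 [ 0.08661085 -0.13185413  1.00378457]
```

View pics/w15.png

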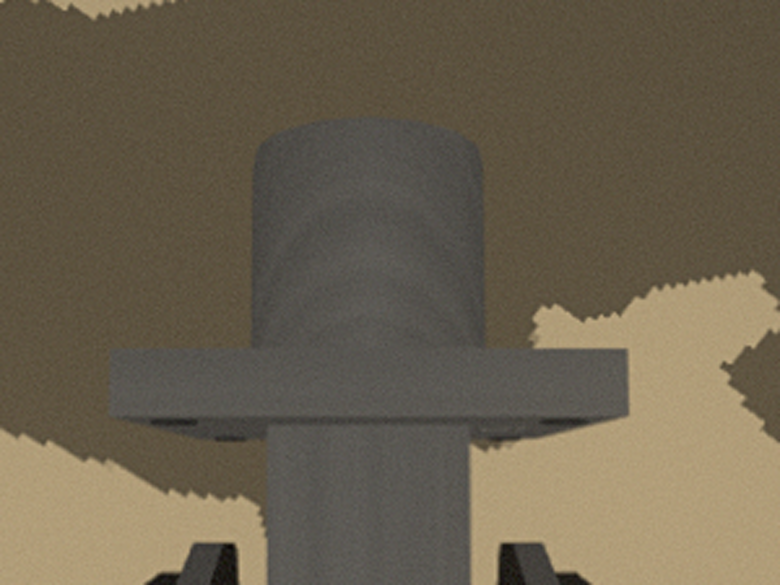

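```bash
python3 - <<'E' | tail -8
from fit2 import *
c=cam("wrist"); st=read_state()
obs=np.array([(109,349),(629,349),(109,415),(628,413)])/2.6+[130,50]
L=[(38,38,0),(38,-38,0),(38,38,10),(38,-38,10)]
def f(q):
    return (proj(c,pts([q[0],q[1],q[2],np.radians(21),36],L))-obs).ravel()
r=least_squares(f,[430,250,.6]); print(r.x[:2],np.degrees(r.x[2:]),r.cost)
h=r.x[2];u=np.array([np.cos(h),np.sin(h)]);d=st["position"][:2]-r.x[:2];print("tcp u",d@u,"v",d@[-u[1],u[0]])
E
```

```text
[439.7297917  255.85309011] [34.0129794] 2.377448147510635
tcp u 31.16786302006595 v 1.177115303131374
```

Call:
send_rows(
  translation=[
    [0.01,-0.001,-0.003],
    [0.018,-0.001,-0.003],
    [0.025,-0.001,-0.005],
    [0.031,-0.001,-0.006],
    [0.037,-0.001,-0.008],
    [0.043,-0.001,-0.009],
    [0.049,-0.001,-0.009],
    [0.055,-0.001,-0.009],
    [0.061,-0.001,-0.009],
    [0.066,-0.001,-0.008],
  ],
  yaw=[0,0,0,0,0,0,0,0,0,0],
  fingers=[124,124,124,124,124,124,124,124,124,124],
)

```text
clock: 13.65
position: [410.1, 236.0, 68.5]
ee_rot: [-0.292, 0.956, 0.0, -0.005]
contact_force: [-0.3, -1.3, 3.8]
gripper_width: 43.9
```

Run:
```python
from h import *
st=read_state(); print(st["clock"],st["position"],heading(st),st["contact_force"])
h=np.radians(34);u=np.array([np.cos(h),np.sin(h)]);d=st["position"][:2]-[439.7,255.9];print("tcp u",d@u,"v",d@[-u[1],u[0]])
im=get_image("wrist");crop(im,130,100,300,225,2.6,"pics/w16.png")
```

```text
13.65 [410.06568987 235.99169887  68.54917244] 123.9413212612965 [-0.28916168 -1.3429558   3.84491547]
tcp u -35.70053725043269 v 0.0665662807433163
```

View pics/w16.png

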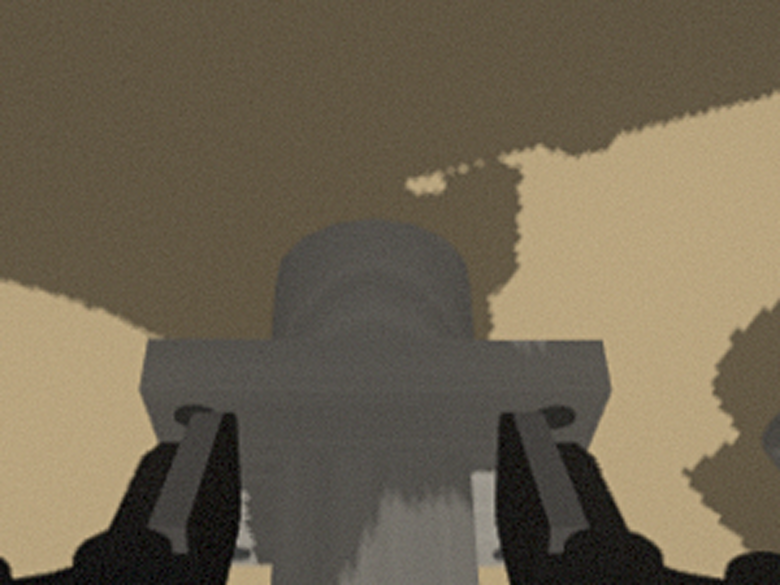

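Call:
send_rows(
  translation=[
    [0.004,0,0.002],
    [0.008,0,0.003],
    [0.012,0,0.005],
    [0.016,0,0.007],
    [0.02,0,0.009],
    [0.024,0,0.011],
    [0.028,0,0.013],
    [0.03,0,0.013],
    [0.03,0,0.013],
  ],
  yaw=[0,0,0,0,0,0,0,0,0],
  fingers=[124,124,124,124,124,124,124,124,124],
)

```text
clock: 14.6
position: [383.9, 218.3, 55.4]
ee_rot: [-0.292, 0.956, 0.0, -0.006]
contact_force: [0.1, 0.8, -0.0]
gripper_width: 43.7
```

Run:
```python
from h import *
st=read_state(); print(st["clock"],st["position"],heading(st),st["contact_force"])
im=get_image("wrist");crop(im,130,150,300,225,2.6,"pics/w17.png")
```

```text
14.6 [383.93074562 218.26451555  55.4301845 ] 123.9219917008241 [ 0.12553574  0.75589468 -0.03428562]
```

View pics/w17.png

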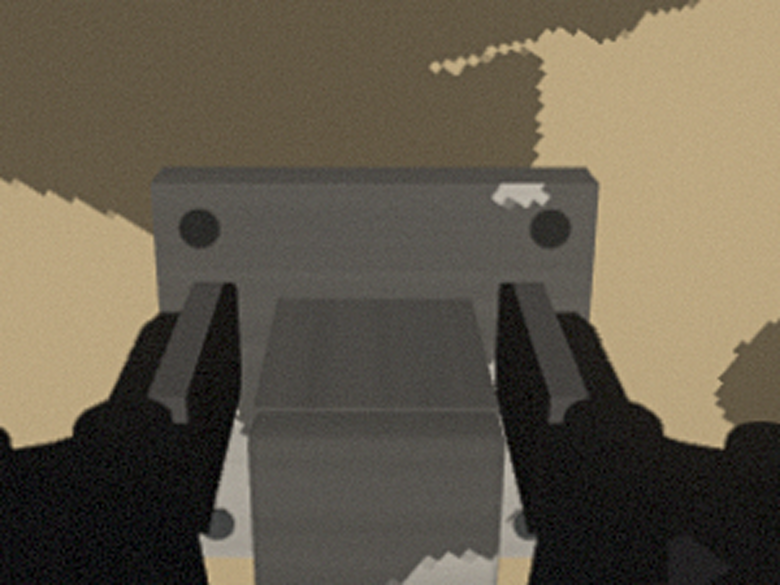

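```bash
python3 - <<'E' | tail -8
from fit2 import *
c=cam("wrist"); st=read_state()
obs=np.array([(155,183),(598,182),(163,168),(588,168)])/2.6+[130,150]
L=[(38,38,10),(38,-38,10),(38,38,0),(38,-38,0)]
def f(q):
    return (proj(c,pts([q[0],q[1],q[2],np.radians(90),42],L))-obs).ravel()
r=least_squares(f,[395,226,.6]); print(r.x[:2],np.degrees(r.x[2:]),r.cost,r.fun.round(1))
p=[*r.x,np.pi/2,42]
print((proj(c,pts(p,[(17,17,54),(17,-17,54),(17,17,10),(17,-17,10)]))-[130,150])*2.6)
print(shift([*r.x[:2],72]).round(4))
E
```

```text
[395.35174326 226.25289921] [33.94128343] 5.816475430501684 [-2.1  0.8  2.   1.  -0.4 -0.6  0.6 -0.8]
[[249.33369793 451.23881626]
 [512.2637873  450.43717925]
 [278.43544438 299.15011945]
 [474.08688398 298.78911313]]
[-0.0134  0.0003 -0.0166]
```

Call:
send_rows(
  translation=[
    [-0.007,0,-0.006],
    [-0.013,0,-0.007],
    [-0.013,0,-0.007],
    [-0.013,0,-0.007],
    [-0.013,0,-0.007],
    [-0.013,0,-0.007],
    [-0.013,0,-0.007],
  ],
  yaw=[0,0,0,0,0,0,0],
  fingers=[124,124,200,255,255,255,255],
)

```text
clock: 15.35
position: [396.6, 227.3, 63.3]
ee_rot: [-0.292, 0.956, 0.001, -0.003]
contact_force: [3.2, 1.6, 5.2]
gripper_width: 33.5
```

Run:
```python
from h import *
st=read_state(); print(st["clock"],st["position"],heading(st),st["contact_force"],st["gripper_width"])
```

```text
15.35 [396.60778342 227.33496896  63.34078822] 123.98994298869847 [3.23162464 1.57493034 5.15960604] 33.545991279902346
```

Run:
```python
from h import *
print(shift([412,38,262]).round(4), shift([396.6,227.3,262]).round(4))
```

```text
[ 0.0941 -0.1647 -0.1989] [ 0.0011  0.0008 -0.1987]
```

Call:
send_rows(
  translation=[
    [0,0,-0.03],
    [0,0,-0.07],
    [0,0,-0.115],
    [0,0,-0.16],
    [0.02,-0.035,-0.199],
    [0.045,-0.078,-0.199],
    [0.07,-0.122,-0.199],
    [0.094,-0.165,-0.199],
    [0.094,-0.165,-0.199],
    [0.094,-0.165,-0.199],
    [0.094,-0.165,-0.199],
  ],
  yaw=[0,0,0,6,12,18,24,30,36,36,36],
  fingers=[255,255,255,255,255,255,255,255,255,255,255],
)

```text
clock: 16.45
position: [411.0, 37.7, 260.7]
ee_rot: [0.017, 1.0, -0.0, -0.005]
contact_force: [-0.5, -0.3, -3.0]
gripper_width: 33.4
```

Run:
```python
from h import *
st=read_state(); print(st["clock"],st["position"],heading(st),st["contact_force"],st["gripper_width"])
np.save("st6.npy",np.r_[st["position"],st["ee_rot"]])
im=get_image("wrist");cv2.imwrite("pics/w18.png",im)
im=get_image("side");cv2.imwrite("pics/s18.png",im)
```

```text
16.45 [410.96975047  37.66459568 260.69607072] 88.07327013374162 [-0.46305326 -0.33923235 -3.00693553] 33.36414491482294
```

View pics/w18.png

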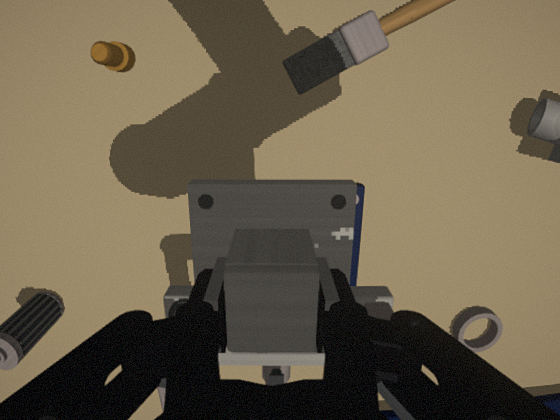

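View pics/s18.png

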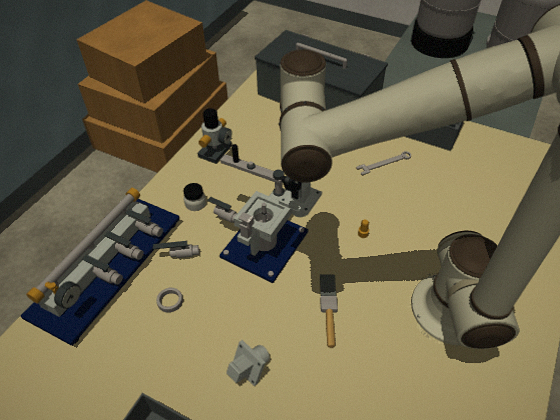

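Run:
```python
from h import *
im=cv2.imread("pics/w18.png");crop(im,150,160,260,195,3,"pics/w18c.png")
```

```text
(no output)
```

View pics/w18c.png

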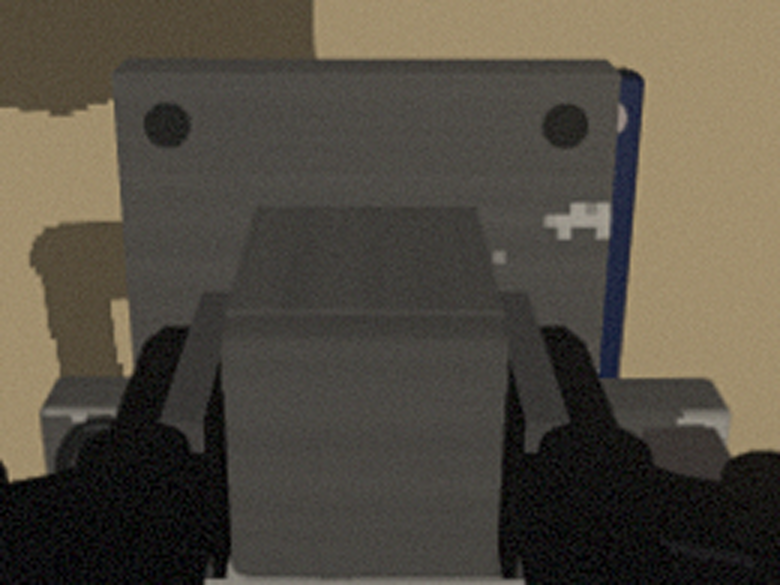

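Run:
```python
from h import *
a=np.load("st6.npy"); st={"position":a[:3],"ee_rot":a[3:]}; c=cam("wrist",st)
M=R.from_quat(a[3:]).as_matrix(); print(M[:,2])
w=lambda x,y:(150+x/3,160+y/3)
T=lambda P:(M.T@(P-a[:3])).round(1)
for z,pp in ((249.4,[(114,73),(618,71),(257,207),(477,207)]),(293.4,[(229,312),(505,310),(222,335),(508,333)])):
    for q in pp: print(z,q,T(onz(c,w(*q),z)))
s=cv2.imread("pics/s18.png");crop(s,220,110,130,130,5,"pics/s18c.png")
```

```text
[-1.04610414e-02 -2.33455136e-05 -9.99945282e-01]
249.4 (114, 73) [ 38.  -38.   11.7]
249.4 (618, 71) [38.3 36.6 11.7]
249.4 (257, 207) [ 16.9 -17.4  11.5]
249.4 (477, 207) [16.9 16.3 11.5]
293.4 (229, 312) [ 21.2 -16.3 -32.5]
293.4 (505, 310) [ 21.5  15.  -32.5]
293.4 (222, 335) [ 18.3 -17.2 -32.5]
293.4 (508, 333) [ 18.6  15.4 -32.5]
```

View pics/s18c.png

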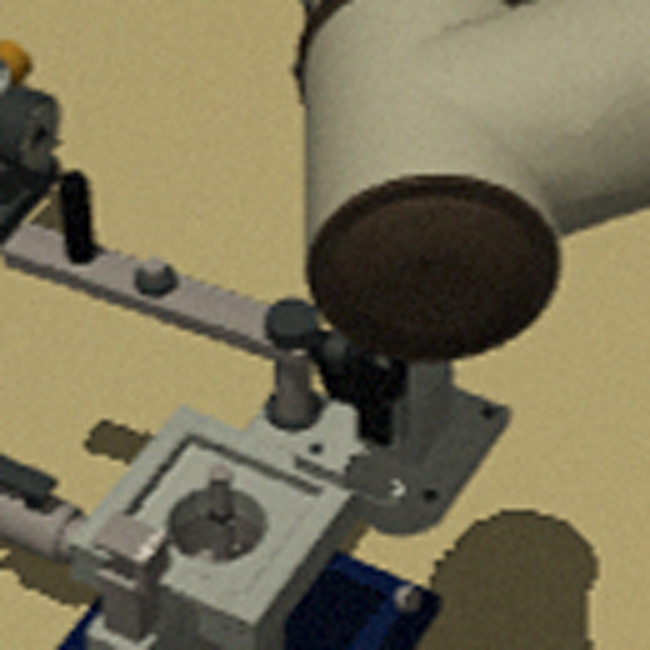

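Run:
```python
from h import *
st={"position":np.array([512.51,39.13,195.41]),"ee_rot":R.from_matrix(np.array([[np.cos(np.radians(178.21)),np.cos(np.radians(88.21)),0],[np.sin(np.radians(178.21)),np.sin(np.radians(88.21)),0],[0,0,-1]])).as_quat()}
c=cam("wrist",st)
im=cv2.imread("pics/w4.png")
cv2.imwrite("pics/w4e.png",cv2.convertScaleAbs(im,alpha=2.2,beta=0))
w=lambda x,y:(150+x/3,130+y/3)
for n,q in dict(nl=(80,25),nr=(664,25),fl=(116,532),fr=(622,534),il=(152,97),ir=(582,97),jl=(178,470),jr=(563,476)).items(): print(n,onz(c,w(*q),139).round(1))
```

```text
nl [457.8 -12.6 139. ]
nr [461.1  95.2 139. ]
fl [565.9 -17.1 139. ]
fr [569.7  92.2 139. ]
il [ 4.717e+02 -4.000e-01  1.390e+02]
ir [474.2  80.3 139. ]
jl [550.9  -2.2 139. ]
jr [554.8  78.9 139. ]
```

View pics/w4e.png

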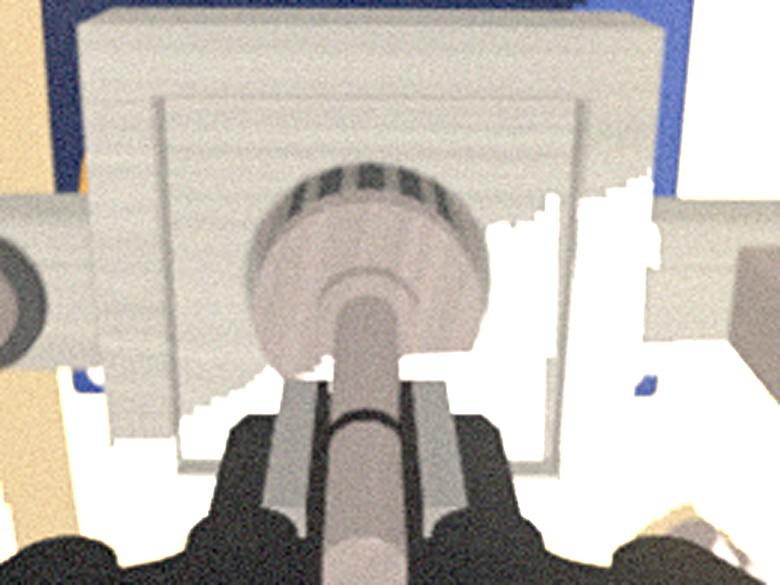

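Call:
send_rows(
  translation=[
    [-0.04,0.002,0],
    [-0.08,0.004,0],
    [-0.102,0.005,0],
    [-0.102,0.005,0],
    [-0.102,0.005,0.015],
    [-0.102,0.005,0.03],
    [-0.102,0.005,0.045],
    [-0.102,0.005,0.055],
    [-0.102,0.005,0.055],
  ],
  yaw=[0,0,0,0,0,0,0,0,0],
  fingers=[255,255,255,255,255,255,255,255,255],
)

```text
clock: 17.45
position: [511.7, 40.7, 203.7]
ee_rot: [0.015, 1.0, -0.001, -0.007]
contact_force: [0.2, -0.5, -3.1]
gripper_width: 33.1
```

Run:
```python
from h import *
st=read_state(); print(st["clock"],st["position"],heading(st),st["contact_force"],st["wrist_torque"],R.from_quat(st["ee_rot"]).as_matrix()[:,2])
im=get_image("wrist");crop(im,130,120,260,195,3,"pics/w19.png")
im=get_image("side");crop(im,200,110,130,130,5,"pics/s19.png")
```

```text
17.45 [511.73436174  40.71000143 203.71774115] 88.23676216287663 [ 0.23745014 -0.46532633 -3.05847169] [-0.01576627  0.01453169 -0.05742889] [-1.30563727e-02 -8.18791373e-04 -9.99914427e-01]
```

View pics/w19.png

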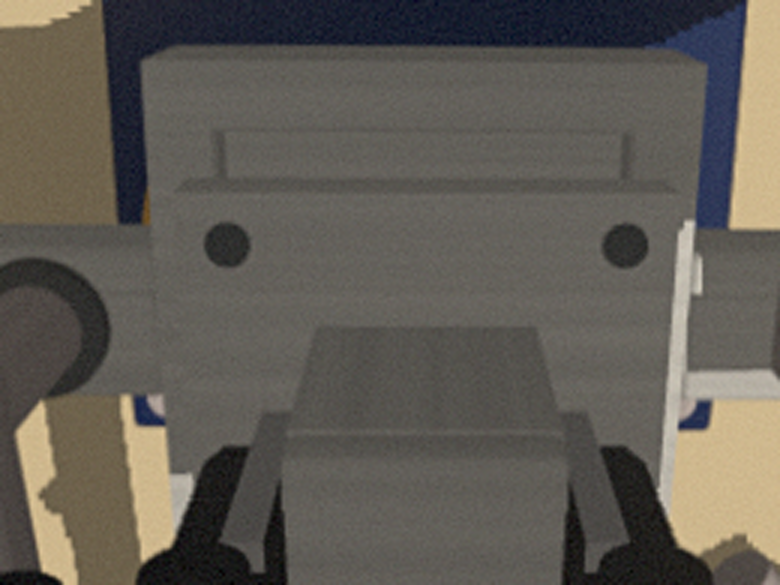

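View pics/s19.png

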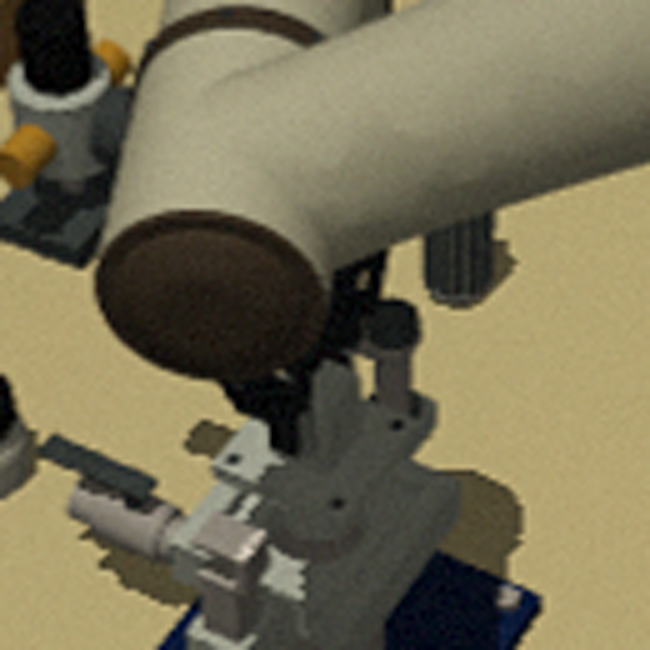

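Run:
```python
from h import *
c=cam("wrist"); w=lambda x,y:(130+x/3,120+y/3)
def ctr(a,b,z,d):
    A=onz(c,w(*a),z)[:2];B=onz(c,w(*b),z)[:2];e=(B-A);L=np.linalg.norm(e);e/=L
    return ((A+B)/2+d*np.array([e[1],-e[0]])).round(1),L.round(1),np.degrees(np.arctan2(e[1],e[0])).round(2)
print("cover",ctr((175,193),(681,192),192.4,38))
print("pot outer",ctr((143,60),(706,65),139,55),"inner",ctr((215,132),(632,133),139,41))
```

```text
cover (array([513.6,  40.4]), np.float64(75.9), np.float64(88.39))
pot outer (array([517.4,  39.3]), np.float64(109.8), np.float64(87.76)) inner (array([517.3,  39.4]), np.float64(82.6), np.float64(88.13))
```

Call:
send_rows(
  translation=[
    [-0.002,-0.001,0.01],
    [-0.002,-0.001,0.02],
    [-0.002,-0.001,0.03],
    [-0.002,-0.001,0.035],
    [-0.002,-0.001,0.035],
  ],
  yaw=[0,0,0,0,0],
  fingers=[255,255,255,255,255],
)

```text
clock: 18.05
position: [514.3, 39.4, 169.5]
ee_rot: [0.016, 1.0, -0.001, -0.006]
contact_force: [-0.2, 0.2, -3.4]
gripper_width: 33.3
```

Run:
```python
from h import *
st=read_state(); print(st["clock"],st["position"],heading(st),st["contact_force"],st["wrist_torque"],R.from_quat(st["ee_rot"]).as_matrix()[:,2])
im=get_image("wrist");crop(im,130,120,260,195,3,"pics/w20.png")
```

```text
18.05 [514.31400693  39.35429856 169.48573952] 88.21700847921961 [-0.20221288  0.20123336 -3.40667867] [-0.03768741 -0.05605479 -0.00127857] [-1.10511284e-02 -9.00356136e-04 -9.99938529e-01]
```

View pics/w20.png

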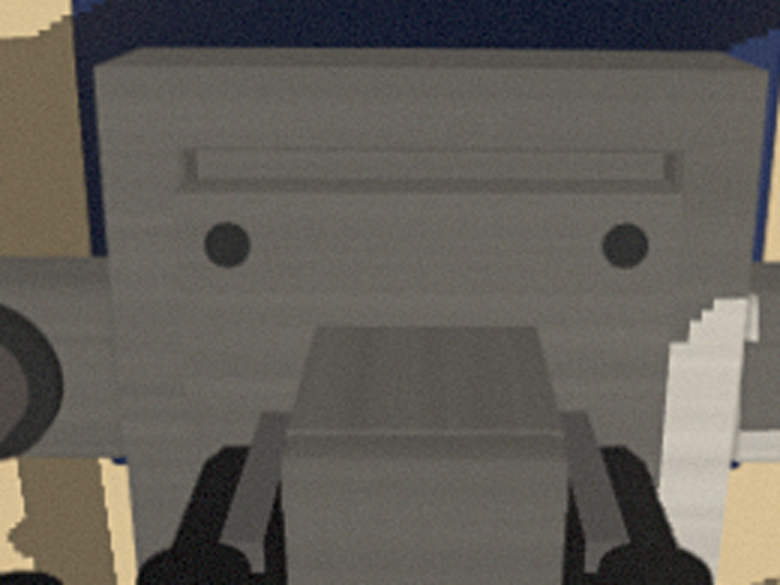

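Run:
```python
from h import *
c=cam("wrist"); w=lambda x,y:(130+x/3,120+y/3); st=read_state()
R0=R.from_euler('z',-88.2+0,degrees=True)
def go(c):
  def ctr(a,b,z,d):
    A=onz(c,w(*a),z)[:2];B=onz(c,w(*b),z)[:2];e=(B-A);L=np.linalg.norm(e);e/=L
    return ((A+B)/2+d*np.array([e[1],-e[0]])).round(1),L.round(1),np.degrees(np.arctan2(e[1],e[0])).round(2)
  print("cover",ctr((176,193),(682,193),158.2,38))
  print("pot outer",ctr((97,68),(768,72),139,55),"inner",ctr((181,150),(684,150),139,41))
go(c)
s2=dict(st); M=R.from_quat(st["ee_rot"]).as_matrix(); z=np.array([0,0,-1.]);y=M[:,1].copy();y[2]=0;y/=np.linalg.norm(y)
s2["ee_rot"]=R.from_matrix(np.c_[np.cross(y,z),y,z]).as_quat(); go(cam("wrist",s2))
```

```text
cover (array([514.9,  39.2]), np.float64(75.3), np.float64(88.28))
pot outer (array([515.9,  39.5]), np.float64(109.2), np.float64(87.94)) inner (array([515.2,  39.9]), np.float64(83.2), np.float64(88.28))
cover (array([514.9,  39.3]), np.float64(75.1), np.float64(88.27))
pot outer (array([516.1,  39.6]), np.float64(108.8), np.float64(87.94)) inner (array([515.4,  39.9]), np.float64(83.0), np.float64(88.27))
```

Call:
send_rows(
  translation=[
    [-0.0005,0,0.004],
    [-0.0005,0,0.009],
    [-0.0005,0,0.013],
    [-0.0005,0,0.016],
    [-0.0005,0,0.018],
  ],
  yaw=[0,0,0,0,0],
  fingers=[255,255,255,255,255],
)

```text
clock: 18.6
position: [515.0, 39.4, 151.9]
ee_rot: [0.015, 1.0, -0.0, -0.005]
contact_force: [0.7, -0.5, -3.3]
gripper_width: 33.0
```

Call:
send_rows(
  translation=[
    [0,0,0.001],
    [0,0,0.002],
    [0,0,0.003],
  ],
  yaw=[0,0,0],
  fingers=[255,255,255],
)

```text
clock: 18.9
position: [515.0, 39.5, 150.3]
ee_rot: [0.015, 1.0, -0.001, -0.005]
contact_force: [-5.7, 1.8, 9.4]
gripper_width: 33.2
```

Run:
```python
from h import *
st=read_state(); print(st["clock"],st["position"],heading(st),st["contact_force"],st["wrist_torque"])
im=get_image("wrist");crop(im,130,120,260,195,3,"pics/w21.png")
```

```text
18.9 [515.03567657  39.45915253 150.31541432] 88.25222916868147 [-5.73104317  1.76783541  9.35492912] [ 0.34817298  1.66759312 -0.17324585]
```

View pics/w21.png

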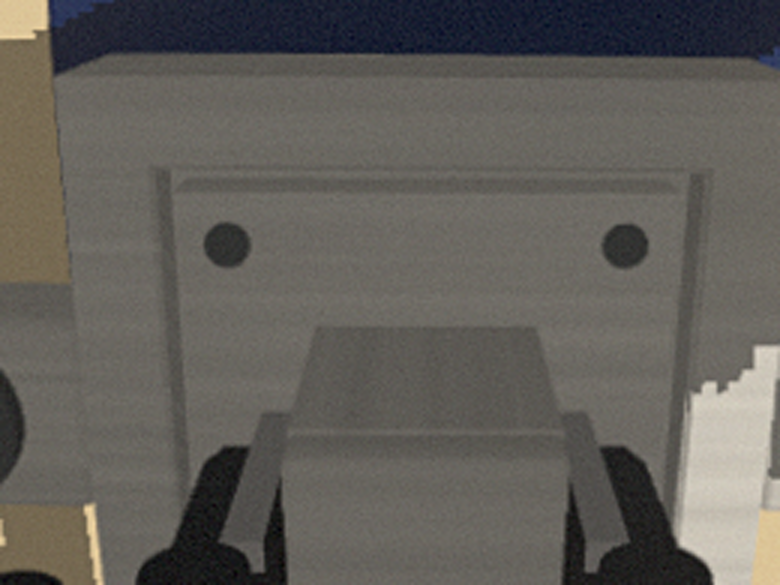

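Call:
send_rows(
  translation=[
    [0,0,0.001],
    [0,0,0.001],
    [0,0,0.001],
    [0,0,0.001],
    [0,0,0.001],
    [0,0,0.001],
  ],
  yaw=[0,0,0,0,0,0],
  fingers=[255,255,124,124,124,124],
)

```text
clock: 19.55
position: [515.3, 39.5, 149.2]
ee_rot: [0.015, 1.0, -0.001, -0.005]
contact_force: [-0.4, 0.6, 0.3]
gripper_width: 43.5
```

Call:
send_rows(
  translation=[
    [0,0,-0.03],
    [0,0,-0.07],
    [0,0,-0.11],
    [0.03,0,-0.13],
    [0.07,0,-0.13],
    [0.07,0,-0.13],
  ],
  yaw=[0,0,0,0,0,0],
  fingers=[100,100,100,100,100,100],
)

```text
clock: 20.15
position: [443.2, 41.3, 280.8]
ee_rot: [0.015, 1.0, 0.0, -0.004]
contact_force: [1.2, 0.2, -0.3]
gripper_width: 51.5
```

Run:
```python
from h import *
st=read_state(); print(st["clock"],st["position"],heading(st),st["contact_force"],st["gripper_width"],st["joints"].round(2))
im=get_image("wrist");cv2.imwrite("pics/w22.png",im)
im=get_image("side");crop(im,190,110,150,130,5,"pics/s22.png")
```

```text
20.15 [443.1639204   41.26443776 280.75522171] 88.30351912762934 [ 1.15620045  0.18301619 -0.2678642 ] 51.53405533546427 [ 0.46  0.04 -0.31 -0.   -1.22 -2.06]
```

View pics/w22.png

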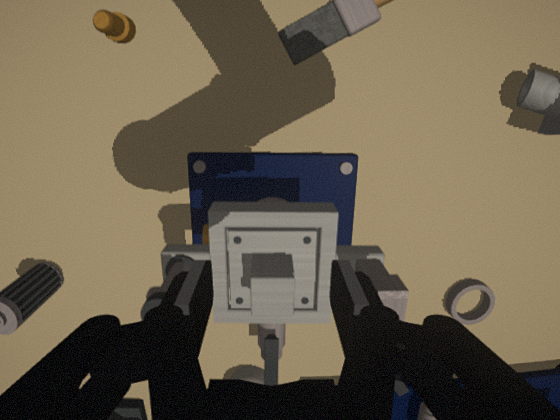

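View pics/s22.png

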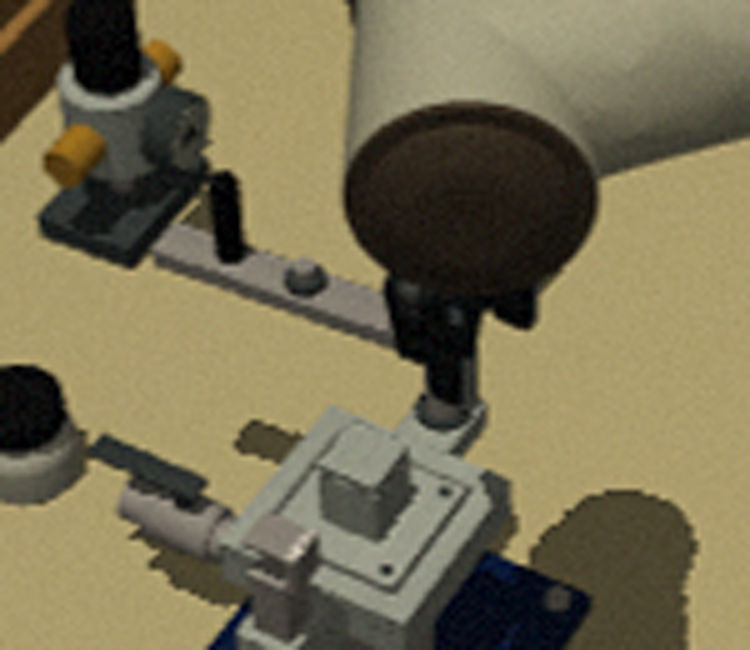

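Run:
```python
from h import *
print(shift([602,-39,285]).round(4))
```

```text
[-0.158  -0.0761 -0.0057]
```

Call:
send_rows(
  translation=[
    [-0.04,-0.02,-0.006],
    [-0.08,-0.04,-0.006],
    [-0.12,-0.06,-0.006],
    [-0.158,-0.076,-0.006],
    [-0.158,-0.076,-0.006],
    [-0.158,-0.076,-0.006],
  ],
  yaw=[0,0,0,0,0,0],
  fingers=[100,124,124,124,124,124],
)

```text
clock: 20.85
position: [603.0, -39.6, 282.9]
ee_rot: [0.016, 1.0, -0.001, -0.005]
contact_force: [-0.5, 0.8, 0.9]
gripper_width: 43.8
```

Run:
```python
from h import *
st=read_state(); print(st["clock"],st["position"],heading(st),st["ee_rot"])
im=get_image("wrist");cv2.imwrite("pics/w23.png",im)
```

```text
20.85 [603.00440133 -39.60747115 282.89391985] 88.20019498236213 [ 1.57093932e-02  9.99861515e-01 -6.52054426e-04 -5.45348005e-03]
```

View pics/w23.png

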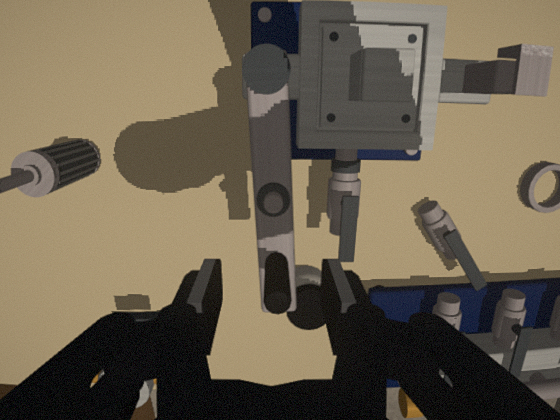

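Run:
```python
from h import *
im=cv2.imread("pics/w23.png");crop(cv2.convertScaleAbs(im,alpha=2.5),220,220,110,110,6,"pics/w23c.png")
c=cam("wrist");print(onz(c,(279,299),255),onz(c,(266,70),210),proj(c,[[636,-37,255],[636,-37,200]]))
```

```text
[633.00535464 -36.84220305 255.        ] [511.56182601 -40.57019205 210.        ] [[278.83528083 303.72255798]
 [277.36499126 260.33198544]]
```

View pics/w23c.png

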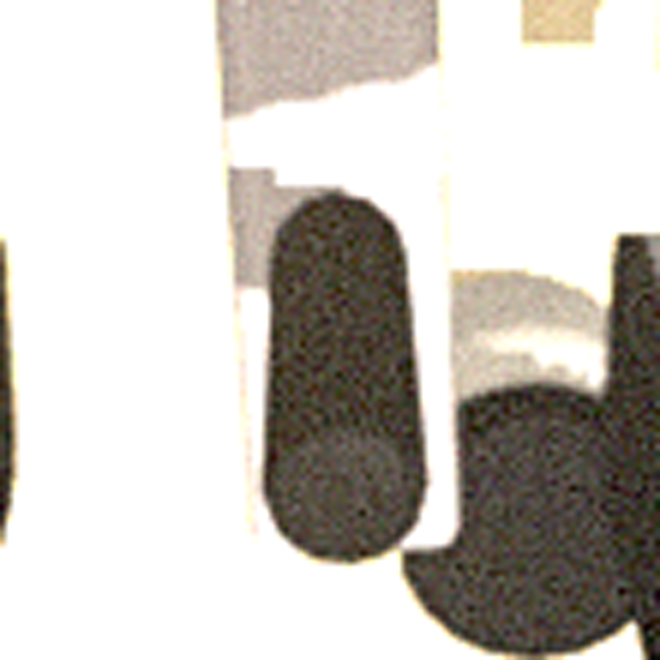

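Call:
send_rows(
  translation=[
    [-0.033,0.003,0],
    [-0.033,0.003,0],
    [-0.033,0.003,0.03],
    [-0.033,0.003,0.055],
    [-0.033,0.003,0.066],
    [-0.033,0.003,0.066],
    [-0.033,0.003,0.066],
  ],
  yaw=[0,0,0,0,0,0,0],
  fingers=[124,124,124,124,160,180,180],
)

```text
clock: 21.6
position: [635.1, -37.0, 219.1]
ee_rot: [0.015, 1.0, -0.001, -0.004]
contact_force: [0.3, -0.1, 0.3]
gripper_width: 24.9
```

Run:
```python
from h import *
st=read_state(); print(st["clock"],st["position"],heading(st),st["contact_force"],st["gripper_width"])
im=get_image("wrist");crop(cv2.convertScaleAbs(im,alpha=1.8),170,180,220,165,3.6,"pics/w24.png")
```

```text
21.6 [635.12999319 -36.99039732 219.13319522] 88.30982346633004 [ 0.30574181 -0.09436041  0.29918611] 24.918798542695367
```

View pics/w24.png

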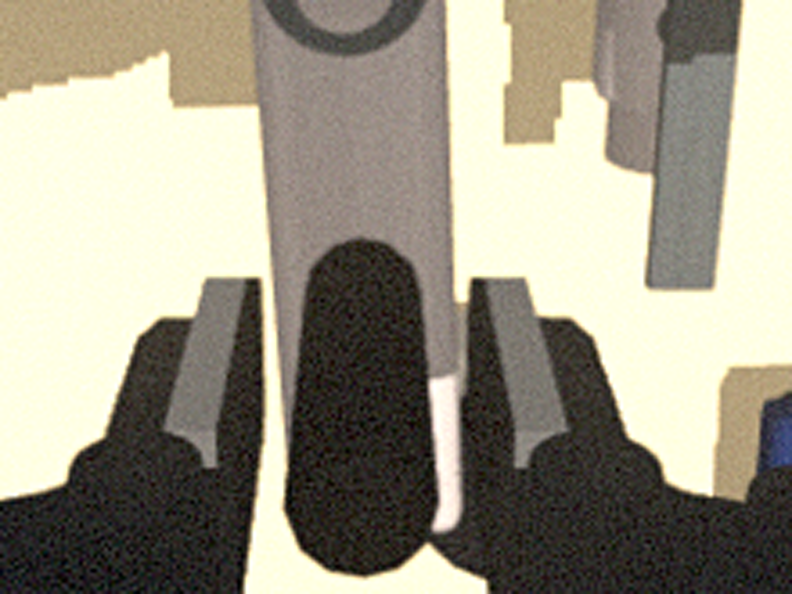

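Run:
```python
from h import *
st=read_state();M=R.from_quat(st["ee_rot"]).as_matrix();P=np.array([511.3,-40.7])
for ph in [6,11,16,21,26,31,36,41,46,51,56,61,66,70,74,78,82,85,88,90]:
    a=np.radians(ph);t=np.array([P[0]+124.5*np.cos(a),P[1]+124.5*np.sin(a),219]);print(ph,shift(t,st).round(3),round(1.6-ph,1))
```

```text
6 [0.001 0.009 0.001] -4.4
11 [0.003 0.02  0.001] -9.4
16 [0.005 0.03  0.001] -14.4
21 [0.009 0.041 0.001] -19.4
26 [0.014 0.051 0.001] -24.4
31 [0.019 0.06  0.001] -29.4
36 [0.025 0.069 0.001] -34.4
41 [0.032 0.077 0.001] -39.4
46 [0.04  0.085 0.001] -44.4
51 [0.049 0.092 0.001] -49.4
56 [0.057 0.098 0.001] -54.4
61 [0.067 0.103 0.001] -59.4
66 [0.077 0.108 0.001] -64.4
70 [0.085 0.111 0.001] -68.4
74 [0.093 0.113 0.001] -72.4
78 [0.102 0.115 0.001] -76.4
82 [0.11  0.116 0.001] -80.4
85 [0.117 0.117 0.001] -83.4
88 [0.123 0.117 0.001] -86.4
90 [0.128 0.117 0.001] -88.4
```

Call:
send_rows(
  translation=[
    [0.001,0.009,0],
    [0.003,0.02,0],
    [0.005,0.03,0],
    [0.009,0.041,0],
    [0.014,0.051,0],
    [0.019,0.06,0],
    [0.025,0.069,0],
    [0.032,0.077,0],
    [0.04,0.085,0],
    [0.049,0.092,0],
    [0.057,0.098,0],
  ],
  yaw=[-4.5,-9.5,-14.5,-19.5,-24.5,-29.5,-34.5,-39.5,-44.5,-49.5,-54.5],
  fingers=[180,180,180,180,180,180,180,180,180,180,180],
)

```text
clock: 22.75
position: [582.1, 62.8, 221.5]
ee_rot: [-0.446, 0.895, 0.0, -0.001]
contact_force: [0.9, -1.8, -1.1]
gripper_width: 25.2
```

Run:
```python
from h import *
st=read_state(); print(st["clock"],st["position"],heading(st),st["contact_force"],st["gripper_width"])
im=get_image("wrist");crop(cv2.convertScaleAbs(im,alpha=1.5),100,100,330,250,2.4,"pics/w25.png")
for ph in [61,66,71,76,80,84,87,90,92]:
    a=np.radians(ph);t=np.array([511.3+124.5*np.cos(a),-40.7+124.5*np.sin(a),219]);print(ph,shift(t,st).round(4),round(90-ph-(180-heading(st)),1))
```

```text
22.75 [582.09015019  62.8430071  221.53811642] 143.01815583432622 [ 0.8602184  -1.76720175 -1.1066072 ] 25.202289889259138
61 [0.002  0.0115 0.0026] -8.0
66 [0.004  0.0222 0.0026] -13.0
71 [0.0069 0.0327 0.0026] -18.0
76 [0.0107 0.0429 0.0026] -23.0
80 [0.0143 0.0507 0.0027] -27.0
84 [0.0186 0.0583 0.0027] -31.0
87 [0.0221 0.0638 0.0027] -34.0
90 [0.0258 0.0692 0.0027] -37.0
92 [0.0285 0.0726 0.0027] -39.0
```

View pics/w25.png

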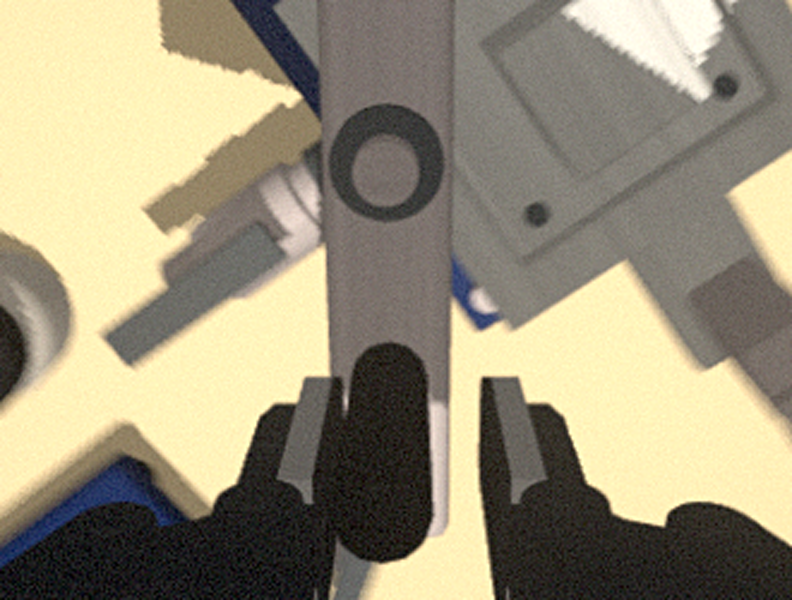

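Call:
send_rows(
  translation=[
    [0.002,0.0115,0.002],
    [0.004,0.022,0.002],
    [0.007,0.033,0.002],
    [0.0105,0.043,0.002],
    [0.014,0.051,0.002],
    [0.0185,0.058,0.002],
    [0.022,0.064,0.002],
    [0.022,0.064,0.002],
  ],
  yaw=[-5,-10,-15,-20,-24,-28,-31,-31],
  fingers=[180,180,180,180,180,180,180,180],
)

```text
clock: 23.6
position: [516.9, 84.6, 221.6]
ee_rot: [-0.67, 0.742, 0.001, 0.0]
contact_force: [0.1, 0.1, 0.8]
gripper_width: 24.9
```

Run:
```python
from h import *
st=read_state(); print(st["clock"],st["position"],heading(st),st["contact_force"],st["gripper_width"])
im=get_image("wrist");crop(cv2.convertScaleAbs(im,alpha=1.5),100,100,330,250,2.4,"pics/w26.png")
```

```text
23.6 [516.86086492  84.56924599 221.55890275] 174.1425895387543 [0.09688689 0.06297329 0.80677945] 24.85385701489753
```

View pics/w26.png

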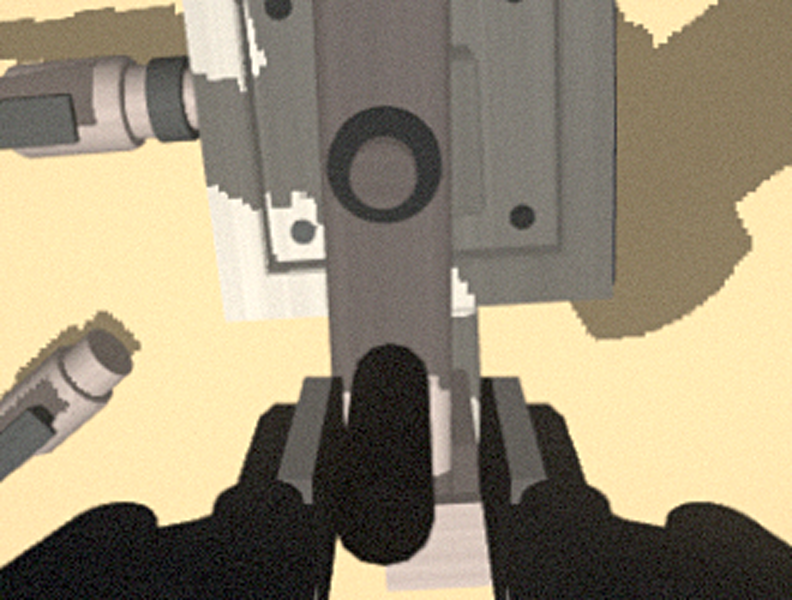

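Call:
send_rows(
  translation=[
    [0,0.003,0],
    [0,0.006,0],
    [0,0.009,0],
  ],
  yaw=[-1,-2,-3],
  fingers=[180,180,180],
)

```text
clock: 23.95
position: [510.7, 85.0, 222.0]
ee_rot: [-0.689, 0.724, -0.002, 0.002]
contact_force: [16.2, -8.2, -8.1]
gripper_width: 25.2
```

Run:
```python
from h import *
st=read_state(); print(st["clock"],st["position"],heading(st),st["contact_force"],st["gripper_width"])
im=get_image("wrist");crop(cv2.convertScaleAbs(im,alpha=1.5),100,100,330,250,2.4,"pics/w27.png")
print(read_state()["contact_force"])
```

```text
23.95 [510.73003332  84.99512969 221.99351071] 177.1561334927183 [16.21646694 -8.18088324 -8.08212108] 25.16648497543386
[10.19482071 -4.58757451 -2.8073188 ]
```

View pics/w27.png

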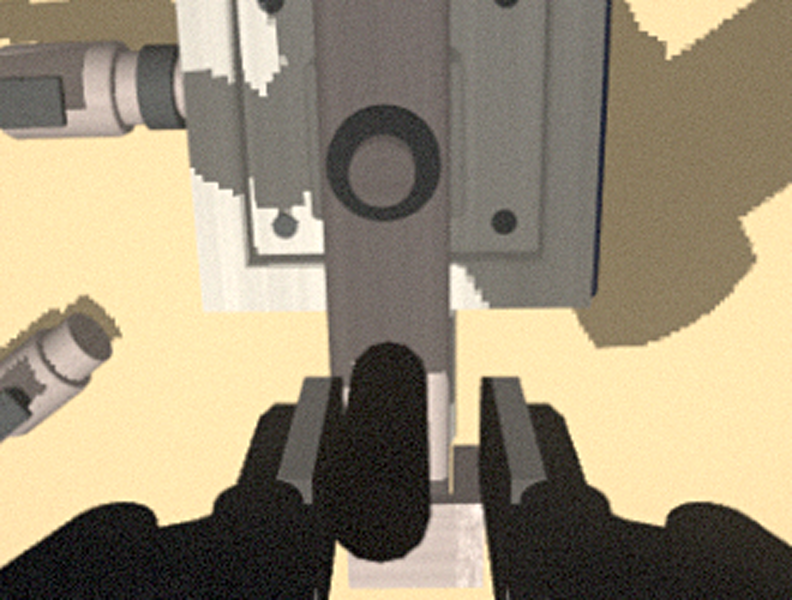

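Call:
send_rows(
  translation=[
    [0,-0.002,0],
    [0,-0.002,0],
    [0,-0.002,0],
    [0,-0.002,-0.02],
    [0,-0.002,-0.05],
    [0,-0.002,-0.09],
    [-0.03,-0.002,-0.12],
    [-0.07,-0.002,-0.14],
    [-0.11,-0.002,-0.14],
    [-0.11,-0.002,-0.14],
  ],
  yaw=[0,0,0,0,0,0,0,0,0,0],
  fingers=[140,124,124,124,124,124,124,124,124,124],
)

```text
clock: 25.0
position: [517.2, 198.4, 361.7]
ee_rot: [-0.691, 0.723, -0.001, 0.003]
contact_force: [0.1, 0.2, -0.4]
gripper_width: 43.9
```

Run:
```python
from h import *
st=read_state(); print(st["clock"],st["position"],heading(st),st["contact_force"],st["gripper_width"])
im=get_image("wrist");cv2.imwrite("pics/w28.png",im)
im=get_image("top");cv2.imwrite("pics/t28.png",im)
im=get_image("side");crop(im,170,90,220,165,3.6,"pics/s28.png")
```

```text
25.0 [517.18498795 198.40104737 361.71376247] 177.4277598279021 [ 0.12475281  0.19738053 -0.4193435 ] 43.86991321335047
```

View pics/w28.png

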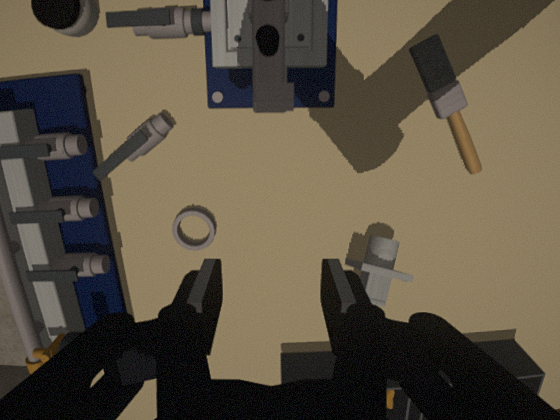

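View pics/s28.png

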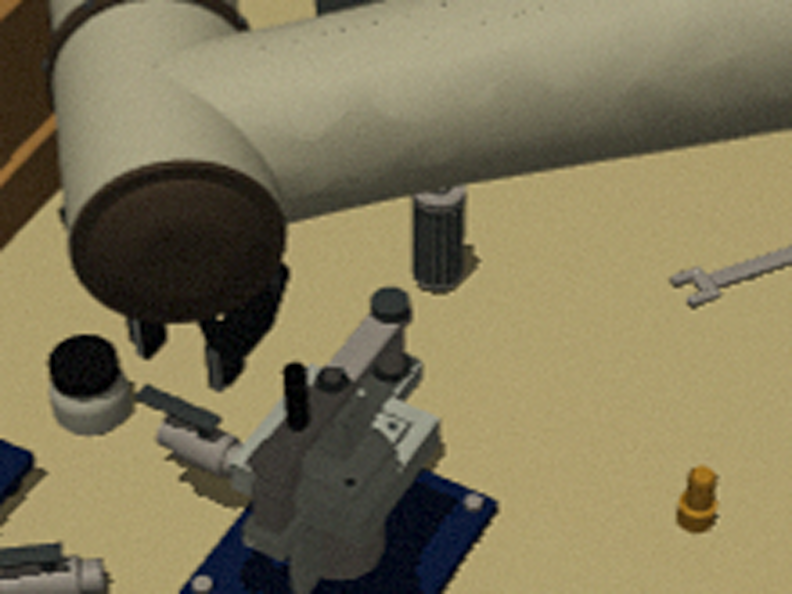

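View pics/t28.png

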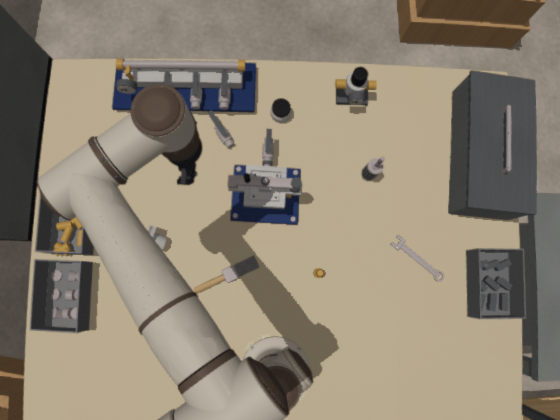

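Run:
```python
from h import *
im=cv2.imread("pics/t28.png");crop(im,220,155,90,80,8,"pics/t28c.png")
```

```text
(no output)
```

View pics/t28c.png

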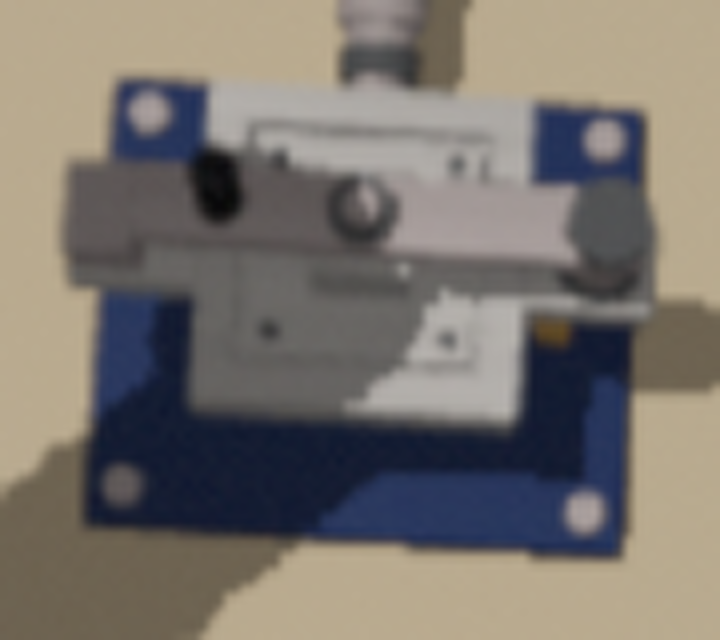

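Run:
```python
from bench import *
print(job_done())
```

```text
the job is handed in; nothing more can be done
None
```

The filter pot is back together and the job is handed in at about 25 s of the 64 s allowed; no verdict was reported. I did not take a separate height measurement of the seated cover.

- **Element:** The short element went down its bore until it bottomed out with about 17 N. I released it there and saw it standing in the bore.
- **Cover:** The right-hand cover had to be tipped upright on the bench first, by pushing its flange with the fingers. The first try slipped and the cover rolled over onto its boss, so I pushed it back and the second try worked. I then lowered it over the stem to contact at the height worked out for a seated flange, with clearance on the sides I could see, pressed about 1 mm more, and let go. Afterwards it looked level and flush in the pictures.
- **Bar:** I swung the bar by its pin until the force rose to about 16 N against the catch, and it held at about 10 N. The last top view shows it parallel to the head within about 1°.
- **At hand-in:** The arm was clear of everything, with contact force near zero. The longer element was still standing where it was.

The cameras disagreed on the pot's position by 3–5 mm. I settled it with contact forces and close wrist views. The measured tool pose also read a tilt of about 0.6° while carrying the cover; the wrist views did not agree on whether it was real.

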